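Enable the bench console with its T key and hold the start button

TASK

Take the T-shaped key out of its wooden stand, pass it through the slot in the flat top of the grey console until its flange rests on the plate, and give it a quarter turn so that it cannot lift out. Then press the round start button inside the metal ring on the console's sloping front all the way down, without forcing it, keep it down for a good second and a half and let it spring back. Leave the key in place and the jar, dish and bottle where they stand.

Things in the scene. Friction and masses are not known exactly. Their poses are not given: they have to be found in the camera images.
- key_grip (a point): Centre of the T key's black grip: flat plate 30 mm along x, 10 mm along y, 38 mm tall (z up). The loose key (about 60 g) starts upright in a slot of a wooden block 50 x 50 mm, 90 mm tall, its flange on the block. It looks the same after half a turn.
- key: The same T key, 57 mm tall; origin at the bottom centre of its crossbar, 38 mm below the grip centre, same axes. From below: steel crossbar 26 mm along x, 7 mm along y, 7 mm tall; shank 8 mm across; steel flange 26 mm across, underside at 16 mm, 3 mm thick; grip from 19 to 57 mm.
- slot (a point): Centre of the slot's mouth in the upper face of the console's flat top. Slot 31 mm along x, 12 mm along y, through a 5 mm plate, hollow below; z up. With the flange on the plate the grip centre is 22 mm above this point and the crossbar 4 mm below the plate, free to turn either way; it holds when the crossbar lies across the slot.
- console: Grey console fixed to the bench, 170 mm deep (x), 160 mm wide (y); origin at the centre of its underside, z up. Front half (x < 0) slopes at 30 degrees from 41 mm high at the front up to the flat aluminium top, 90 mm high (x 0 to 85 mm). The slot is at (42, 40) mm; the button's ring is on the slope at y = -36 mm.
- start_rim (a point): Centre of the mouth of the aluminium ring (54 mm inside, 62 outside, 22 deep) round the start button. z points straight out of the slope, y is level along the console's width. In it a black round cap, 36 mm across, moves in along -z; its face starts 3 to 11 mm below the mouth, different each time: feel for it.
- start (a joint): Start button, how far it is pressed in m: 0 up, 0.008 fully down against its stop. Its spring resists with about 2.4 N at first and 7 N fully down.
- jar: Loose small blue paint jar with white cap, 45 mm across, 70 mm tall, origin at the centre of its underside; a bystander.
- dish: Loose small white glazed dish, 64 mm across, 26 mm tall, origin at the centre of its underside; a bystander.
- bottle: Loose brown glass bottle, 52 mm across, 89 mm tall, origin at the centre of its underside; a bystander.

How it is judged:
On the way, in this order (a step that is already met when the one before it is completed fails the run):
1. the key is through the slot, seated, and turned a quarter turn (z of key_grip in the frame of slot below 0.0265 m and horizontal distance between key_grip and slot below 0.013 m and angle between key_grip's own z axis and vertical below 0.25 rad and angle between the x axis of key_grip and the x axis of slot, either way round above 1.15 rad), for 0.2 s.
2. the start button is held fully down for a second (value of joint start above 0.0071 m and angle between the x axis of key_grip and the x axis of slot, either way round above 1.15 rad), for 1 s.
At the end, for the whole second after the job is handed in: The start button has sprung back up (less than 1 mm pressed); the key stands at rest in the console's slot, upright within 0.25 rad, its grip centre less than 26.5 mm above the plate and within 13 mm of the slot's centre, its crossbar at least 1.15 rad (66 degrees) from the slot's length (all of step 1 and value of joint start below 0.001 m and z of key_grip in the frame of slot above 0.015 m and linear speed of key below 0.02 m/s); the robot touches nothing.
It fails at once if the start button is forced (more than 45 N) (contact force between start and anything else above 45 N).
It fails at once if the jar, dish or bottle is moved more than 30 mm (distance of any of jar, dish, bottle from where it was at the start of the episode above 0.03 m).
It also fails if it takes over 58 s, if anything falls off the work surface, if the arm or the gripper's body presses on something with over 40 N, if the wrist force passes 120 N, or if a joint passes its speed limit or range.

ROBOT

A 6-joint arm with a two-finger parallel gripper is mounted at the origin on a cart in front of the work surface, level with it; the furniture and walls round the work are solid. World frame = base frame: x ahead of the robot, y to its left, z up, the work surface at z = 0. Lengths are in m, angles in rad, forces in N, time in s.
With the tool pointing down it reaches from about 0.425 to 0.95 m from the base axis. Payload 3.5 kg.
Tool frame: the origin (TCP) lies on the centre line of the jaws, within the pads' length; the fingertips stand 25 mm ahead of it and the grasp point (between the pads) lies 6 mm ahead of it; y points along the fingers, z is the direction in which the jaws open and shut, and the axes are right-handed (so a half turn about y gives the same grasp; the last joint's range is limited). The gripper opens to 85 mm and grips with 20 to 120 N. Pads are 22 mm wide; open, the fingers measure 114 mm over their backs; the gripper's body (76 mm by 85 mm) begins 54 mm behind the grasp point. The pads swing forward as they close: fully open they stand 13 mm farther back than shut.
Start: joints at [1.108, 0.286, 1.577, -0, 1.279, -0.15], TCP at [0.208, 0.642, 0.256] pointing down, gripper open.
Joint ranges: [-2.77, 2.77], [-0.9, 2.22], [0.21, 2.48], [-1.53, 4.67], [0.24, 2.81], [-2.84, 2.84]. Speed limits (rad/s): [2.79, 2.79, 3.14, 3.14, 3.14, 3.14].

INTERFACE

Orientations are given as a unit quaternion [x, y, z, w].
In Python, from plant import ctrl gives the robot as it stands.
- The arm moves only by the tool arm_command, never from a script. Its argument "steps" is a list of rows, each an object with "hand": the opening, from 0 (shut) to 1 (fully open); "travel": the shift along the tool's x, y, z in units of 0.3 m (1.0 is 0.3 m), a list of three; "rotation": the turn, a rotation vector about the tool's x, y, z in units of 30 degrees (1.0 is 30 degrees), a list of three. A call has 1 to 20 rows; each row shifts and turns the pose as measured when the row begins, along the tool's axes as they then stand; what a row does not reach is not made up. A row lasts 1/8 s, in which the tool goes at most 62.5 mm and 10.7 degrees, less where a joint would pass 70% of its speed; a pose out of reach is approached as far as the arm can. A call with a number of a shift or a turn outside -1 to 1 is refused whole. A call with a gripper value outside its range is refused whole. The fingers move at their own pace and stop on an object; "grip_force" is the grip in N (left out, the last holds). Time passes only in rows, so rows that do not move let the fingers close. It gives the time, the measured TCP pose, the force and the opening at its end, in the units of the state.
- ctrl.get_state(): the state, without advancing time (a new reading comes with each control period).
- ctrl.read_camera(name): name is "side" or "top" or "wrist"; returns (picture, depth): 420x560x3 uint8, blue, green, red; 420x560 float32, m along the optical axis (not along the pixel's ray), 0 where there is no reading.
- ctrl.camera_params(name): a dict with "fx", "fy", "cx", "cy" (pixels), "extrinsics" (4x4, takes a point from camera to world coordinates); the wrist camera has in their place "tool_from_camera" (4x4, takes a point from camera to tool coordinates, whose origin is the TCP and whose axes are the tool frame's). Camera axes: x right, y down, z forward; pixel columns grow to the right and rows downward; lengths in m; the calibration is good to about 2 mm. The wrist camera is an equidistant fisheye: a pixel r from the principal point sees the ray r / f radians off the axis. A picture is of the moment at which its call begins: read the wrist's pose just before it. camera_params takes no time and is no camera call.
- ctrl.sign_off(): hands the job in, once; it reports no verdict.
Trained networks look in the newest picture that a camera, given by its name, has taken for a name from the list of things; names that differ only in an ending like _2 or _b are one class to them, and where a whole thing is asked for, a point or a joint stands for the part that bears it (a point fixed in the world has none). Each returns a list of dicts, best first, with "score" (0 to 1); they miss things now and then, are a little off and sometimes report something else, mostly with a low value. They report only what shows in the picture. A call takes as long as a camera call.
- ctrl.masks_of(camera, thing): "region" (420x560 bool, what is visible of it) and "at" ([column, row] in pixels, amid what is visible of it).
The state is a dict: "time": time; "qpos": joint angles; "dq": joint speeds; "joint_efforts": joint torques, N m; "eef_pos": TCP position; "tcp_rot": TCP orientation; "contact_force": force on the tool from outside, world axes, zero at the start; "wrist_torque": the same for the moment, N m; "opening": opening from 0.0 (shut) to 1.0 (fully open).
Only numpy, scipy, OpenCV 4.12 (cv2) and the standard library are available. Lean on these libraries where they do the work, as an engineer would, in place of code of your own. Each camera call takes 0.05 s, during which the arm holds its last target.

## Working session

There is one attempt and no reset: what is moved stays moved. The work goes in short steps, Python scripts to look and compute and a tool call to move; the robot and the scene stay as the last step left them, time stands still between calls to the robot, and variables do not carry over. Pictures are saved under pics/ and viewed, and the job is handed in when it is done.

Besides the shell and the picture viewer there is one more tool, called in YAML: its name, and indented under it one key for each argument. arm_command: Moves the arm, as the interface text tells. Shifts and turns lie within -1 to 1; 1 stands for 0.3 m of shift or 30 degrees of turn. Its arguments: {"type":"object","properties":{"steps":{"type":"array","items":{"type":"object","properties":{"hand":{"type":"number"},"travel":{"type":"array","items":{"type":"number","minimum":-1,"maximum":1}},"rotation":{"type":"array","items":{"type":"number","minimum":-1,"maximum":1}}}}},"grip_force":{"type":"number"}},"required":["steps"]}

```bash
ls; mkdir -p pics
python3 - <<'E'
from plant import ctrl
import cv2,numpy as np
s=ctrl.get_state();print({k:np.round(v,3) for k,v in s.items()})
ims=[]
for n in("side","top","wrist"):
    p,d=ctrl.read_camera(n);cv2.imwrite(f"pics/a_{n}.png",p);np.save(f"pics/a_{n}.npy",d)
    c=ctrl.camera_params(n);print(n,{k:np.round(v,3).tolist() for k,v in c.items()})
E
```

```text
pics
{'time': np.float64(0.0), 'qpos': array([ 1.108,  0.287,  1.578, -0.   ,  1.279, -0.15 ]), 'dq': array([-0.001, -0.001,  0.   , -0.   , -0.001, -0.   ]), 'joint_efforts': array([-2.0000e-03, -4.0600e+01, -2.9262e+01, -0.0000e+00,  6.0000e-03,
       -0.0000e+00]), 'eef_pos': array([0.207, 0.642, 0.255]), 'tcp_rot': array([ 0.699, -0.11 ,  0.11 , -0.698]), 'contact_force': array([ 0.513,  0.114, -0.643]), 'wrist_torque': array([-0.003, -0.002,  0.025]), 'opening': np.float64(1.004)}
side {'fx': 386.201, 'fy': 386.201, 'cx': 274.758, 'cy': 207.621, 'extrinsics': [[0.972, -0.146, 0.186, 0.416], [-0.236, -0.605, 0.76, -0.666], [0.002, -0.782, -0.623, 0.618], [0.0, 0.0, 0.0, 1.0]]}
top {'fx': 389.187, 'fy': 389.187, 'cx': 274.015, 'cy': 202.801, 'extrinsics': [[0.003, -0.984, 0.178, 0.375], [-1.0, -0.003, -0.001, -0.025], [0.002, -0.178, -0.984, 1.046], [0.0, 0.0, 0.0, 1.0]]}
wrist {'fx': 325.192, 'fy': 325.192, 'cx': 275.486, 'cy': 208.71, 'tool_from_camera': [[0.001, 0.965, 0.263, -0.067], [-0.0, -0.263, 0.965, -0.119], [1.0, -0.002, -0.0, -0.001], [0.0, 0.0, 0.0, 1.0]]}
```

View pics/a_side.png

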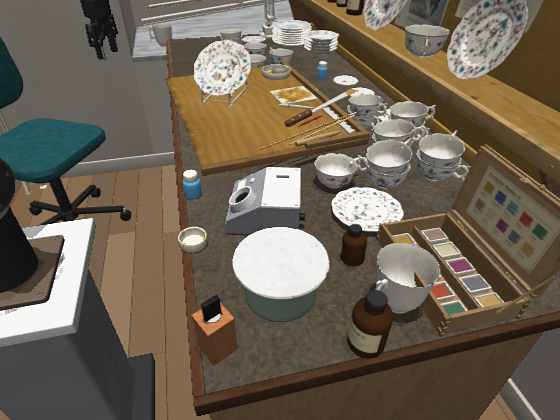

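View pics/a_top.png

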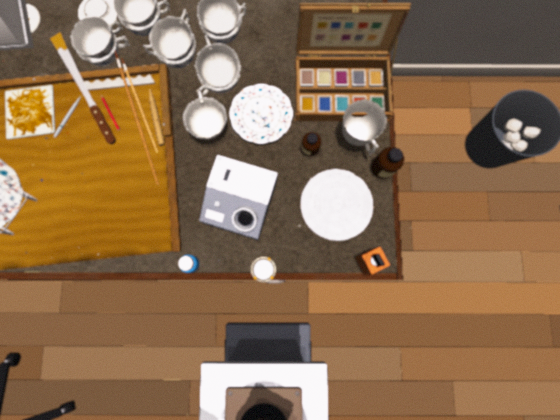

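View pics/a_wrist.png

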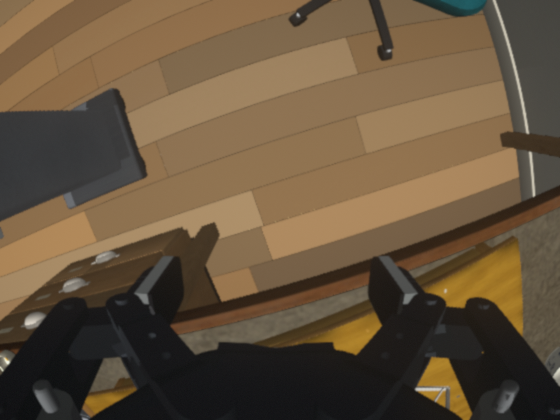

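Run:
```python
from plant import ctrl
import cv2,numpy as np
for n in("side","top"):
    d=np.load(f"pics/a_{n}.npy")
    for t in("key_grip","key","slot","console","start_rim","start","jar","dish","bottle"):
        for m in ctrl.masks_of(n,t)[:2]:
            r=m["region"];ys,xs=np.nonzero(r)
            print(n,t,round(m["score"],2),np.round(m["at"]),xs.min(),xs.max(),ys.min(),ys.max(),r.sum())
            np.save(f"pics/m_{n}_{t}.npy",r) if m["score"]>.4 else 0
print(ctrl.get_state()["time"])
```

```text
side key_grip 0.73 [210. 311.] 201 219 295 323 413
side key 0.77 [210. 308.] 202 220 295 322 413
side slot 0.55 [266. 202.] 225 304 167 233 4179
side console 0.63 [264. 201.] 226 304 167 233 4116
side start_rim 0.76 [242. 199.] 229 255 186 210 371
side start 0.55 [240. 197.] 235 246 193 201 61
side jar 0.76 [192. 186.] 183 200 170 198 425
side dish 0.77 [193. 240.] 178 206 227 252 619
side dish 0.26 [210. 310.] 201 220 295 323 436
side bottle 0.57 [354. 248.] 341 366 224 264 844
top key_grip 0.56 [379. 260.] 372 383 254 265 113
top key 0.6 [377. 257.] 372 384 253 264 113
top slot 0.88 [240. 196.] 201 277 156 238 4423
top console 0.59 [235. 194.] 200 277 156 237 4314
top start_rim 0.5 [250. 209.] 233 256 205 229 189
top start_rim 0.49 [240. 196.] 200 277 155 237 4472
top start 0.63 [245. 216.] 238 252 211 224 162
top jar 0.58 [188. 263.] 179 199 254 271 288
top jar 0.18 [375. 261.] 372 383 254 265 109
top dish 0.59 [264. 271.] 252 275 257 281 465
top bottle 0.92 [308. 144.] 302 321 132 155 393
1.05
```

```bash
cat > h.py <<'E'
from plant import ctrl
import cv2,numpy as np
from scipy.spatial.transform import Rotation as R
def cloud(n,d):
    c=ctrl.camera_params(n);v,u=np.mgrid[:420,:560]
    P=np.stack([(u-c["cx"])/c["fx"]*d,(v-c["cy"])/c["fy"]*d,d],-1)
    E=np.array(c["extrinsics"]);return P@E[:3,:3].T+E[:3,3]
E
python3 - <<'E'
from h import *
for n in("top","side"):
    d=np.load(f"pics/a_{n}.npy");W=cloud(n,d)
    for t in("key_grip","console","start_rim","start","jar","dish","bottle"):
        try:r=np.load(f"pics/m_{n}_{t}.npy")&(d>0)
        except: continue
        p=W[r];print(n,t,len(p),np.round(np.median(p,0),3),np.round(np.percentile(p,3,0),3),np.round(np.percentile(p,97,0),3))
    p=cv2.imread(f"pics/a_{n}.png")
    b=((190,260,145,245),(345,410,235,285)) if n=="top" else ((215,315,155,245),(180,260,285,365))
    for i,(x0,x1,y0,y1) in enumerate(b):
        c=p[y0:y1,x0:x1];f=500/max(c.shape[:2]);cv2.imwrite(f"pics/c_{n}{i}.png",cv2.resize(c,None,fx=f,fy=f,interpolation=cv2.INTER_CUBIC));print(f)
    # fit plane of top: points z near 0.09
    np.save(f"pics/W_{n}.npy",W)
W=np.load("pics/W_top.npy");r=np.load("pics/m_top_console.npy")
q=r&(abs(W[...,2]-.09)<.006);
print(cv2.minAreaRect(W[q][:,:2].astype(np.float32)*1000),np.median(W[q],0))
# block top
q=np.zeros((420,560),bool);q[235:285,345:410]=1
print(np.round(np.sort(W[q][:,2])[::100],3))
q&=abs(W[...,2]-.09)<.006
print(q.sum(),cv2.minAreaRect(W[q][:,:2].astype(np.float32)*1000))
q=np.zeros((420,560),bool);q[235:285,345:410]=1;q&=W[...,2]>.11
print(q.sum(),W[q].mean(0),cv2.minAreaRect(W[q][:,:2].astype(np.float32)*1000))
E
```

```text
top key_grip 113 [ 0.408 -0.271  0.123] [ 0.397 -0.279  0.092] [ 0.421 -0.264  0.134]
top console 4295 [0.566 0.065 0.088] [ 0.485 -0.016  0.042] [0.651 0.146 0.094]
top start_rim 4452 [0.566 0.065 0.088] [ 0.484 -0.016  0.027] [0.653 0.148 0.094]
top start 161 [0.512 0.046 0.081] [0.497 0.031 0.073] [0.527 0.061 0.088]
top jar 288 [0.4   0.185 0.068] [0.381 0.171 0.014] [0.421 0.206 0.074]
top dish 465 [0.387 0.001 0.008] [ 0.361 -0.027  0.003] [0.415 0.028 0.028]
top bottle 391 [ 0.711 -0.125  0.067] [ 0.697 -0.15   0.005] [ 0.741 -0.103  0.092]
5.0
7.6923076923076925
side key_grip 413 [ 0.408 -0.278  0.114] [ 0.395 -0.284  0.091] [ 0.42  -0.269  0.131]
side console 4102 [0.564 0.018 0.079] [ 0.481 -0.028  0.018] [0.646 0.137 0.091]
side start_rim 370 [0.511 0.034 0.079] [0.484 0.018 0.061] [0.537 0.077 0.097]
side start 61 [0.509 0.049 0.08 ] [0.497 0.037 0.073] [0.52  0.062 0.087]
side jar 423 [0.4   0.179 0.043] [0.38  0.172 0.005] [0.42  0.202 0.071]
side dish 616 [0.386 0.009 0.012] [ 0.359 -0.029  0.003] [0.414 0.032 0.026]
side bottle 839 [ 0.713 -0.139  0.057] [ 0.696 -0.151  0.009] [ 0.738 -0.115  0.089]
5.0
6.25
((581.4345092773438, 63.095951080322266), (160.20468139648438, 142.54978942871094), 71.97917938232422) [0.59867774 0.05212903 0.09090356]
[-0.77  -0.754 -0.751 -0.749 -0.747 -0.746 -0.743 -0.002 -0.001 -0.001
 -0.     0.     0.     0.001  0.001  0.001  0.001  0.002  0.002  0.002
  0.003  0.003  0.003  0.004  0.004  0.005  0.011  0.06   0.089  0.091
  0.092  0.097  0.132]
336 ((408.6548767089844, -274.51055908203125), (50.11594009399414, 50.49981689453125), 25.87063217163086)
104 [ 0.40230607 -0.22502525  0.30454894] ((399.575439453125, -152.91143798828125), (28.406625747680664, 258.2722473144531), 4.435266494750977)
```

View pics/c_top0.png

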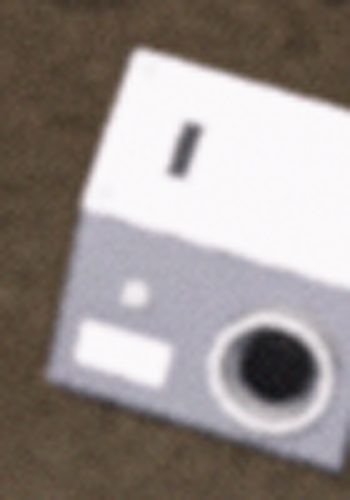

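View pics/c_top1.png

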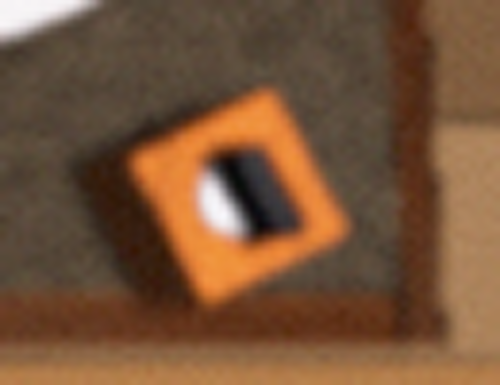

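View pics/c_side1.png

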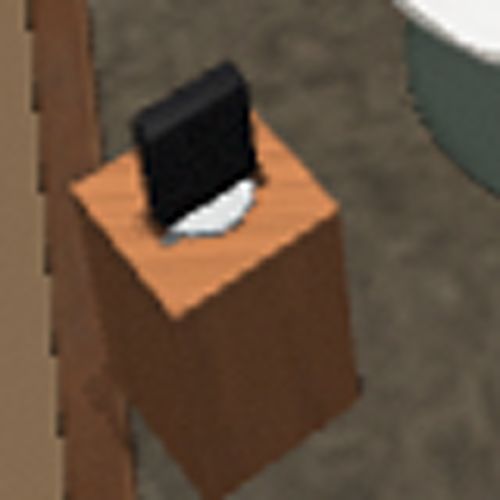

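View pics/c_side0.png

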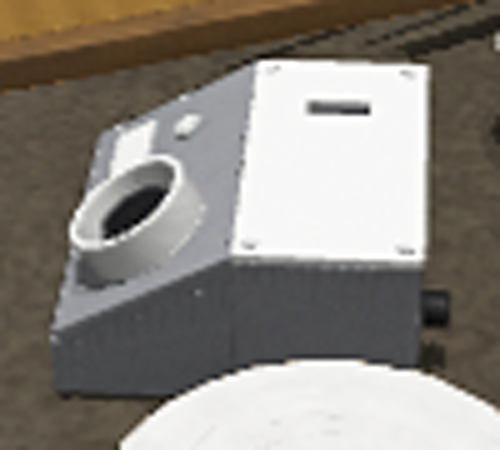

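Run:
```python
from h import *
W=np.load("pics/W_top.npy");r=np.load("pics/m_top_console.npy")
# whole console footprint
q=r&(W[...,2]>.03)
print(cv2.minAreaRect(W[q][:,:2].astype(np.float32)*1000))
hh=np.percentile(W[q],[1,99],axis=0);print(hh)
# flat top vs slope: fit planes
P=W[q]
sl=P[(P[:,2]<.083)&(P[:,2]>.045)]
c=sl.mean(0);u,s,vt=np.linalg.svd(sl-c);n=vt[2]*np.sign(vt[2,2]);print("slope normal",n,np.degrees(np.arccos(n[2])),"console yaw",np.degrees(np.arctan2(-n[1],-n[0])))
W2=np.load("pics/W_side.npy");r2=np.load("pics/m_side_console.npy")
for Wx,rr in((W,r),(W2,r2)):
  q=rr&(abs(Wx[...,2]-.091)<.004);P=Wx[q];print(len(P),P.mean(0))
# slot: dark pixels
p=cv2.imread("pics/a_top.png").astype(int).sum(2)
sub=np.zeros_like(p,bool);sub[165:182,220:235]=1
print(p[166:182,220:235])
for n,box in(("top",(340,410,240,285)),("side",(190,235,285,345))):
  img=cv2.imread(f"pics/a_{n}.png").astype(int).sum(2);Wx=np.load(f"pics/W_{n}.npy")
  q=np.zeros_like(img,bool);q[box[2]:box[3],box[0]:box[1]]=1;q&=(Wx[...,2]>.112)&(Wx[...,2]<.14)
  print(n,q.sum(),Wx[q].mean(0),cv2.minAreaRect(Wx[q][:,:2].astype(np.float32)*1000))
```

```text
((524.1473388671875, 46.527748107910156), (223.9420166015625, 242.76235961914062), 73.07630157470703)
[[ 0.47473109 -0.02526037  0.04094282]
 [ 0.65921284  0.15392288  0.0986617 ]]
slope normal [-0.31436387  0.10452193  0.94353088] 19.346762939614617 console yaw -18.391299833427986
2199 [0.60166774 0.05384134 0.09103707]
1561 [0.600599   0.04874416 0.08990018]
[[749 750 750 750 748 749 749 751 749 749 749 749 749 750 747]
 [748 748 747 749 749 748 746 745 750 747 748 750 748 749 749]
 [749 750 749 748 747 742 731 717 717 735 740 746 749 750 750]
 [749 749 749 750 745 733 672 581 587 634 700 731 748 749 750]
 [749 748 749 750 745 713 575 412 392 437 605 711 742 748 750]
 [751 749 749 750 737 681 492 330 281 384 577 719 743 750 750]
 [749 748 750 748 718 588 394 285 296 442 658 734 750 749 750]
 [748 750 751 744 697 511 332 266 330 538 706 745 750 750 750]
 [749 750 747 738 656 447 293 271 391 606 723 747 750 749 748]
 [751 751 746 724 605 382 274 305 455 675 740 748 750 749 748]
 [750 750 743 710 535 348 289 346 546 710 745 748 750 750 748]
 [749 751 743 687 485 310 274 398 620 727 748 750 748 750 749]
 [750 745 726 613 414 296 316 474 682 735 748 749 749 747 750]
 [750 743 719 604 451 371 407 565 713 745 750 749 749 749 749]
 [750 748 733 698 625 568 565 670 729 748 750 749 749 749 749]
 [749 748 747 742 727 720 708 723 740 748 750 750 748 747 749]]
top 80 [ 0.40883247 -0.27269056  0.12877201] ((408.7474670410156, -273.95404052734375), (29.328956604003906, 10.459705352783203), 23.116127014160156)
side 232 [ 0.4076843  -0.27595647  0.12477923] ((407.85931396484375, -273.9302673339844), (29.54043960571289, 10.458139419555664), 25.931150436401367)
```

Run:
```python
from h import *
s=[]
for n,box,thr in(("top",(218,238,163,184),520),("side",(272,295,172,182),520)):
  img=cv2.imread(f"pics/a_{n}.png").astype(int).sum(2)
  x0,x1,y0,y1=box
  c=ctrl.camera_params(n);E=np.array(c["extrinsics"])
  v,u=np.mgrid[y0:y1,x0:x1]
  r=np.stack([(u-c["cx"])/c["fx"],(v-c["cy"])/c["fy"],np.ones(u.shape)],-1)@E[:3,:3].T
  P=E[:3,3]+r*((.09-E[2,3])/r[...,2])[...,None]
  w=np.clip(700-img[y0:y1,x0:x1],0,400).astype(float)
  m=np.array([(P[...,k]*w).sum()/w.sum() for k in(0,1)])
  D=(P[...,:2]-m).reshape(-1,2);C=(D*w.reshape(-1,1)).T@D/w.sum();e,V=np.linalg.eigh(C)
  print(n,"slot",m,"angle",np.degrees(np.arctan2(V[1,1],V[0,1])),np.sqrt(12*e)*1000)
  q=w>200;print(cv2.minAreaRect((P[q][:,:2]*1000).astype(np.float32)))
# console top white region from side & top: bounding rect
for n in("top","side"):
  W=np.load(f"pics/W_{n}.npy");img=cv2.imread(f"pics/a_{n}.png").min(2);r=np.load(f"pics/m_{n}_console.npy")
  q=(r&(abs(W[...,2]-.0905)<.005)&(img>225)).astype(np.uint8)
  k,l,st,_=cv2.connectedComponentsWithStats(q);i=1+st[1:,4].argmax();q=l==i
  print(n,q.sum(),cv2.minAreaRect((W[q][:,:2]*1000).astype(np.float32)))
```

```text
top slot [0.62123356 0.09410479] angle 162.08722018942143 [10.0077143 27.7309013]
((621.2190551757812, 94.12715148925781), (8.083402633666992, 25.961280822753906), 73.4000473022461)
side slot [0.61992727 0.09321827] angle 164.147810637322 [11.16760884 30.31561571]
((620.9515991210938, 93.88615417480469), (8.752017974853516, 26.929386138916016), 76.47868347167969)
top 1948 ((608.7117919921875, 55.45531463623047), (157.64181518554688, 84.74474334716797), 73.01382446289062)
side 1322 ((608.5665283203125, 56.4874267578125), (160.636962890625, 83.69001770019531), 73.30887603759766)
```

Run:
```python
from h import *
from scipy.optimize import least_squares
yaw=np.radians(-17);ex=np.array([np.cos(yaw),np.sin(yaw),0]);ey=np.array([-np.sin(yaw),np.cos(yaw),0]);ez=np.array([0,0,1.])
top=np.array([.6087,.056,.09]);O=top-.0425*ex; # local x=0,z=.09 line
s30,c30=.5,np.sqrt(3)/2
n=-s30*ex+c30*ez; t=c30*ex+s30*ez   # slope normal, upslope
print("n",n)
for nm in("top","side"):
  W=np.load(f"pics/W_{nm}.npy");r=np.load(f"pics/m_{nm}_console.npy")|np.load(f"pics/m_{nm}_start_rim.npy")
  D=W-O;a=D@t;b=D@ey;h=D@n
  q=r&(a<.0)&(a>-.09)
  print(nm,"h hist",np.histogram(h[q],bins=np.arange(-.03,.04,.004)))
  q2=q&(h>.006)&(h<.05)&(abs(b+.036)<.045)
  A,B=a[q2],b[q2];
  mx=np.percentile(h[q2],[50,80,95])
  q3=q2&(h>mx[1]-.004);A,B=a[q3],b[q3]
  f=least_squares(lambda p:np.hypot(A-p[0],B-p[1])-p[2],[-.05,-.036,.029],loss="soft_l1",f_scale=.002)
  print(f.x,mx,q3.sum(), "world",O+f.x[0]*t+f.x[1]*ey+mx[1]*n)
  qc=np.load(f"pics/m_{nm}_start.npy");print("cap",np.median(a[qc]),np.median(b[qc]),np.percentile(h[qc],[10,50,90]))
s=ctrl.get_state();T=R.from_quat(s["tcp_rot"]).as_matrix();print(T)
```

```text
n [-0.47815238  0.14618585  0.8660254 ]
top h hist (array([   4,    2,    4,    3,    4,    6,  121, 1177,  301,   79,   51,
        147,   78,   70,    0,    0,    0]), array([-0.03 , -0.026, -0.022, -0.018, -0.014, -0.01 , -0.006, -0.002,
        0.002,  0.006,  0.01 ,  0.014,  0.018,  0.022,  0.026,  0.03 ,
        0.034,  0.038]))
[-0.04608424 -0.03717081  0.02777685] [0.01654487 0.02144614 0.02335316] 173 world [0.50876859 0.04768289 0.08553078]
cap -0.04424958885176007 -0.03750417815431216 [0.01237731 0.01631035 0.01809928]
side h hist (array([ 59,  46,  56,  53,  52,  54,  60, 701,  60,  51,  79, 145, 104,
        28,   0,   0,   0]), array([-0.03 , -0.026, -0.022, -0.018, -0.014, -0.01 , -0.006, -0.002,
        0.002,  0.006,  0.01 ,  0.014,  0.018,  0.022,  0.026,  0.03 ,
        0.034,  0.038]))
[-0.04845646 -0.03680184  0.02842107] [0.01597668 0.02035566 0.02214612] 186 world [0.50743324 0.04847697 0.08340029]
cap -0.04949937176135101 -0.036370455171346024 [0.01531951 0.01617977 0.01728351]
[[ 9.51490816e-01  2.11569341e-05  3.07677147e-01]
 [-3.07677148e-01  4.00774700e-05  9.51490815e-01]
 [ 7.79970688e-06 -9.99999999e-01  4.46428498e-05]]
```

```bash
cat >> h.py <<'E'
def down(yawdeg):  # tool x at yaw, y down
    a=np.radians(yawdeg);x=np.array([np.cos(a),np.sin(a),0]);y=np.array([0,0,-1.]);return np.stack([x,y,np.cross(x,y)],1)
def plan(way,rot_of=None,maxd=.060,maxa=10.3,start=None):
    """way: list of (pos, Rmat). prints rows"""
    s=ctrl.get_state();p=np.array(s["eef_pos"]);M=R.from_quat(s["tcp_rot"])
    if start is not None: p,M=np.array(start[0]),R.from_matrix(start[1])
    out=[]
    for P,T in way:
        P=np.array(P);T=R.from_matrix(T)
        dv=(M.inv()*T).as_rotvec();N=max(1,int(np.ceil(max(np.linalg.norm(P-p)/maxd,np.degrees(np.linalg.norm(dv))/maxa))))
        for i in range(N):
            k=N-i
            d=M.inv().apply((P-p)/k);rv=(M.inv()*T).as_rotvec()/k
            tr=np.round(d/.3,3);ro=np.round(np.degrees(rv)/30,3)
            out.append((tr.tolist(),ro.tolist()))
            p=p+M.apply(tr*.3);M=M*R.from_rotvec(np.radians(ro*30))
        out.append("--")
    for o in out:print(o if o=="--" else '{"travel":%s,"rotation":%s}'%o)
def st():
    s=ctrl.get_state();T=R.from_quat(s["tcp_rot"]).as_matrix()
    print("t",round(float(s["time"]),2),"p",np.round(s["eef_pos"],4),"yaw x",np.round(np.degrees(np.arctan2(T[1,0],T[0,0])),1),"ydir",np.round(T[:,1],3),"F",np.round(s["contact_force"],1),"open",np.round(s["opening"],3),"q",np.round(s["qpos"],2))
E
python3 - <<'E'
from h import *
W=np.load("pics/W_top.npy")
m=(np.hypot(W[...,0]-.4085,W[...,1]+.274)<.13)&(W[...,2]>.02)&(np.hypot(W[...,0]-.4085,W[...,1]+.274)>.04)
P=W[m];print(P.min(0),P.max(0),np.hypot(P[:,0]-.4085,P[:,1]+.274).min())
plan([((.40,.42,.25),down(-60)),((.48,.08,.25),down(-112)),((.4085,-.274,.20),down(-155))])
E
```

```text
[ 0.45786253 -0.2705904   0.09304017] [ 0.5375949  -0.1556323   0.10471526] 0.07567828648385934
{"travel":[0.168, 0.004, -0.102],"rotation":[-0.0, 0.281, -0.0]}
{"travel":[0.181, 0.004, -0.076],"rotation":[-0.0, 0.28, -0.0]}
{"travel":[0.19, 0.004, -0.049],"rotation":[-0.0, 0.281, -0.0]}
{"travel":[0.194, 0.005, -0.02],"rotation":[-0.0, 0.28, -0.0]}
{"travel":[0.195, 0.004, 0.009],"rotation":[-0.0, 0.281, -0.0]}
--
{"travel":[0.186, 0.0, -0.056],"rotation":[-0.0, 0.289, -0.0]}
{"travel":[0.192, 0.0, -0.027],"rotation":[-0.0, 0.289, -0.0]}
{"travel":[0.194, 0.0, 0.002],"rotation":[-0.0, 0.289, -0.0]}
{"travel":[0.192, 0.0, 0.031],"rotation":[-0.0, 0.289, -0.0]}
{"travel":[0.185, 0.0, 0.06],"rotation":[-0.0, 0.289, -0.0]}
{"travel":[0.173, 0.0, 0.087],"rotation":[-0.0, 0.288, -0.0]}
--
{"travel":[0.169, 0.024, 0.032],"rotation":[0.0, 0.205, -0.0]}
{"travel":[0.165, 0.024, 0.049],"rotation":[0.0, 0.205, -0.0]}
{"travel":[0.158, 0.024, 0.067],"rotation":[0.0, 0.205, -0.0]}
{"travel":[0.151, 0.024, 0.083],"rotation":[0.0, 0.205, -0.0]}
{"travel":[0.141, 0.024, 0.099],"rotation":[0.0, 0.204, -0.0]}
{"travel":[0.129, 0.023, 0.114],"rotation":[0.0, 0.205, -0.0]}
{"travel":[0.116, 0.024, 0.126],"rotation":[0.0, 0.204, -0.0]}
--
```

arm_command:
  steps:
    - {"hand":0.4,"travel":[0.168,0.004,-0.102],"rotation":[0,0.28,0]}
    - {"hand":0.4,"travel":[0.181,0.004,-0.076],"rotation":[0,0.28,0]}
    - {"hand":0.4,"travel":[0.19,0.004,-0.049],"rotation":[0,0.28,0]}
    - {"hand":0.4,"travel":[0.194,0.004,-0.02],"rotation":[0,0.28,0]}
    - {"hand":0.4,"travel":[0.195,0.004,0.009],"rotation":[0,0.28,0]}
    - {"hand":0.4,"travel":[0.186,0,-0.056],"rotation":[0,0.29,0]}
    - {"hand":0.4,"travel":[0.192,0,-0.027],"rotation":[0,0.29,0]}
    - {"hand":0.4,"travel":[0.194,0,0.002],"rotation":[0,0.29,0]}
    - {"hand":0.4,"travel":[0.192,0,0.031],"rotation":[0,0.29,0]}
    - {"hand":0.4,"travel":[0.185,0,0.06],"rotation":[0,0.29,0]}
    - {"hand":0.4,"travel":[0.173,0,0.087],"rotation":[0,0.29,0]}

```text
time: 2.42
eef_pos: [0.4749, 0.063, 0.2521]
tcp_rot: [0.378, -0.595, 0.596, -0.385]
contact_force: [1.4, 0.1, 0.7]
opening: 0.401
```

Run:
```python
from h import *
st()
plan([((.4085,-.274,.20),down(-155))])
```

```text
t 2.42 p [0.4749 0.063  0.2521] yaw x -114.8 ydir [ 0.01   0.004 -1.   ] F [1.4 0.1 0.7] open 0.401 q [-0.08 -0.16  2.05  0.    1.24  0.35]
{"travel":[0.186, 0.028, 0.045],"rotation":[-0.001, 0.223, -0.003]}
{"travel":[0.179, 0.028, 0.066],"rotation":[-0.001, 0.224, -0.003]}
{"travel":[0.17, 0.028, 0.087],"rotation":[-0.002, 0.223, -0.003]}
{"travel":[0.159, 0.029, 0.106],"rotation":[-0.001, 0.224, -0.003]}
{"travel":[0.145, 0.029, 0.123],"rotation":[-0.002, 0.223, -0.003]}
{"travel":[0.13, 0.029, 0.14],"rotation":[-0.001, 0.224, -0.003]}
--
```

arm_command:
  steps:
    - {"hand":0.4,"travel":[0.186,0.028,0.045],"rotation":[0,0.22,0]}
    - {"hand":0.4,"travel":[0.179,0.028,0.066],"rotation":[0,0.22,0]}
    - {"hand":0.4,"travel":[0.17,0.028,0.087],"rotation":[0,0.22,0]}
    - {"hand":0.4,"travel":[0.159,0.029,0.106],"rotation":[0,0.22,0]}
    - {"hand":0.4,"travel":[0.145,0.029,0.123],"rotation":[0,0.22,0]}
    - {"hand":0.4,"travel":[0.12,0.029,0.13],"rotation":[0,0.22,0]}
    - {"hand":0.4,"travel":[0,0,0],"rotation":[0,0,0]}

```text
time: 3.3
eef_pos: [0.4055, -0.2845, 0.2015]
tcp_rot: [0.14, -0.69, 0.694, -0.153]
contact_force: [0.8, 0.2, 0.3]
opening: 0.397
```

Run:
```python
from h import *
st()
p,d=ctrl.read_camera("wrist");cv2.imwrite("pics/b_w.png",p);np.save("pics/b_w.npy",d)
st()
plan([((.4085,-.274,.124),down(-154.7))],maxd=.04)
```

```text
t 3.3 p [ 0.4055 -0.2845  0.2015] yaw x -156.1 ydir [ 0.019 -0.001 -1.   ] F [0.8 0.2 0.3] open 0.397 q [-0.82 -0.07  2.07  0.01  1.13  0.32]
t 3.35 p [ 0.406  -0.2831  0.2017] yaw x -156.0 ydir [ 0.019 -0.001 -1.   ] F [ 1.  -0.3  0.2] open 0.396 q [-0.82 -0.07  2.07  0.02  1.13  0.32]
{"travel":[-0.008, 0.13, -0.013],"rotation":[-0.008, -0.022, -0.017]}
{"travel":[-0.009, 0.129, -0.013],"rotation":[-0.009, -0.021, -0.016]}
--
```

View pics/b_w.png

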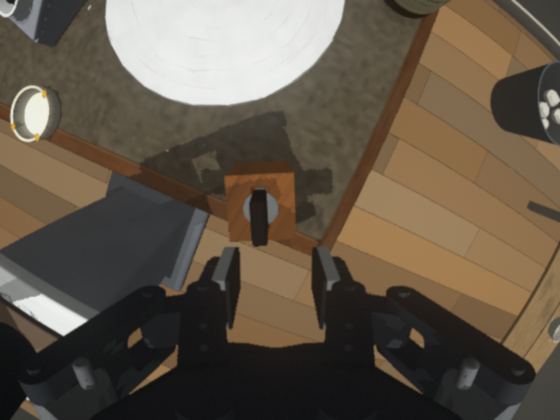

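```bash
cat >> h.py <<'E'
def wcloud(d,s):
    c=ctrl.camera_params("wrist");v,u=np.mgrid[:420,:560]
    x,y=(u-c["cx"]),(v-c["cy"]);r=np.hypot(x,y)+1e-9;th=r/c["fx"]
    k=np.tan(th)/r;P=np.stack([x*k*d,y*k*d,d],-1)
    E=np.array(c["tool_from_camera"]);P=P@E[:3,:3].T+E[:3,3]
    return P@R.from_quat(s["tcp_rot"]).as_matrix().T+np.array(s["eef_pos"])
E
python3 - <<'E'
from h import *
s=ctrl.get_state();d=np.load("pics/b_w.npy");W=wcloud(d,s)
q=np.zeros(d.shape,bool);q[150:260,210:310]=1
b=q&(abs(W[...,2]-.09)<.004);print(cv2.minAreaRect((W[b][:,:2]*1000).astype(np.float32)))
b=q&(W[...,2]>.115)&(W[...,2]<.14);print(b.sum(),cv2.minAreaRect((W[b][:,:2]*1000).astype(np.float32)),np.percentile(W[b][:,2],[50,95]))
E
```

```text
((406.959228515625, -271.0130920410156), (50.608272552490234, 50.446842193603516), 26.372371673583984)
861 ((407.1656188964844, -271.07073974609375), (30.136091232299805, 10.108298301696777), 26.580522537231445) [0.13223429 0.13338132]
```

Run:
```python
from h import *
plan([((.4075,-.272,.15),down(-154)),((.4075,-.272,.123),down(-154))],maxd=.04)
```

```text
{"travel":[-0.008, 0.086, -0.017],"rotation":[-0.009, -0.033, -0.017]}
{"travel":[-0.01, 0.086, -0.016],"rotation":[-0.008, -0.033, -0.016]}
--
{"travel":[0.0, 0.09, 0.0],"rotation":[-0.0, -0.0, -0.0]}
--
```

arm_command:
  steps:
    - {"hand":0.4,"travel":[-0.008,0.086,-0.017],"rotation":[-0.009,-0.033,-0.017]}
    - {"hand":0.4,"travel":[-0.01,0.08,-0.016],"rotation":[-0.008,-0.033,-0.016]}
    - {"hand":0.4,"travel":[0,0,0],"rotation":[0,0,0]}

```text
time: 3.72
eef_pos: [0.4089, -0.2693, 0.1524]
tcp_rot: [0.16, -0.688, 0.689, -0.161]
contact_force: [-0.3, 0.1, 0.4]
opening: 0.405
```

Run:
```python
from h import *
st()
plan([((.4075,-.272,.123),down(-154))],maxd=.04)
```

```text
t 3.73 p [ 0.4089 -0.2693  0.1524] yaw x -153.7 ydir [ 0.002 -0.001 -1.   ] F [-0.3  0.1  0.4] open 0.405 q [-0.79 -0.01  2.11  0.    1.04  0.32]
{"travel":[0.008, 0.098, 0.006],"rotation":[-0.003, 0.01, -0.003]}
--
```

arm_command:
  steps:
    - {"hand":0.4,"travel":[0.006,0.05,0.006],"rotation":[0,0,0]}
    - {"hand":0.4,"travel":[0,0.045,0],"rotation":[0,0,0]}
    - {"hand":0.4,"travel":[0,0,0],"rotation":[0,0,0]}

```text
time: 4.1
eef_pos: [0.4095, -0.2716, 0.1245]
tcp_rot: [0.16, -0.687, 0.69, -0.163]
contact_force: [-1.0, -0.7, -0.2]
opening: 0.4
```

Run:
```python
from h import *
st()
p,d=ctrl.read_camera("wrist");cv2.imwrite("pics/c_w.png",p)
plan([((.4075,-.272,.123),down(-154))],maxd=.04)
```

```text
t 4.1 p [ 0.4095 -0.2716  0.1245] yaw x -153.6 ydir [ 0.005 -0.004 -1.   ] F [-1.  -0.7 -0.2] open 0.4 q [-0.79  0.03  2.13  0.    0.98  0.32]
{"travel":[0.007, 0.007, -0.004],"rotation":[-0.013, 0.014, -0.006]}
--
```

View pics/c_w.png

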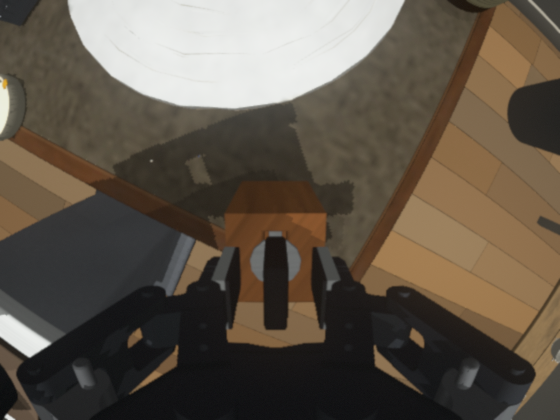

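arm_command:
  grip_force: 60
  steps:
    - {"hand":0}
    - {"hand":0}
    - {"hand":0}
    - {"hand":0}

```text
$.steps[0]: bad value
```

Run:
```python
from h import *
st()
p=ctrl.get_state()["eef_pos"];p2=p.copy();p2[2]=.15;p3=p.copy();p3[2]=.20
T=R.from_quat(ctrl.get_state()["tcp_rot"]).as_matrix()
plan([(p2,T),(p3,T)],maxd=.03)
```

```text
t 4.15 p [ 0.4098 -0.272   0.1251] yaw x -153.6 ydir [ 0.006 -0.004 -1.   ] F [ 0.1 -0.7 -1.7] open 0.401 q [-0.79  0.03  2.12  0.    0.98  0.32]
{"travel":[-0.0, -0.083, 0.001],"rotation":[-0.0, -0.0, 0.0]}
--
{"travel":[-0.0, -0.083, 0.0],"rotation":[-0.0, -0.0, 0.0]}
{"travel":[-0.001, -0.084, 0.001],"rotation":[-0.0, -0.0, 0.0]}
--
```

arm_command:
  grip_force: 60
  steps:
    - {"hand":0,"travel":[0.003,0.004,-0.002],"rotation":[0,0,0]}
    - {"hand":0,"travel":[0,0,0],"rotation":[0,0,0]}
    - {"hand":0,"travel":[0,0,0],"rotation":[0,0,0]}
    - {"hand":0,"travel":[0,0,0],"rotation":[0,0,0]}

```text
time: 4.65
eef_pos: [0.4091, -0.2726, 0.125]
tcp_rot: [0.159, -0.686, 0.691, -0.163]
contact_force: [0.4, -1.2, -0.6]
opening: 0.107
```

Run:
```python
from h import *
st()
```

```text
t 4.65 p [ 0.4091 -0.2726  0.125 ] yaw x -153.6 ydir [ 0.007 -0.006 -1.   ] F [ 0.4 -1.2 -0.6] open 0.107 q [-0.79  0.03  2.13  0.    0.98  0.31]
```

arm_command:
  steps:
    - {"hand":0,"travel":[0,-0.07,0],"rotation":[0,0,0]}
    - {"hand":0,"travel":[0,-0.13,0],"rotation":[0,0,0]}
    - {"hand":0,"travel":[0,-0.13,0],"rotation":[0,0,0]}
    - {"hand":0,"travel":[0,0,0],"rotation":[0,0,0]}

```text
time: 5.15
eef_pos: [0.4078, -0.2715, 0.2255]
tcp_rot: [0.16, -0.687, 0.69, -0.163]
contact_force: [-0.2, 0.1, -2.1]
opening: 0.108
```

Run:
```python
from h import *
st()
p,d=ctrl.read_camera("wrist");cv2.imwrite("pics/d_w.png",p)
plan([((.6205,.094,.22),down(-197))],maxd=.055)
```

```text
t 5.15 p [ 0.4078 -0.2715  0.2255] yaw x -153.6 ydir [ 0.005 -0.004 -1.   ] F [-0.2  0.1 -2.1] open 0.108 q [-0.8  -0.1   2.05  0.    1.18  0.31]
{"travel":[-0.147, 0.001, -0.097],"rotation":[-0.0, 0.181, -0.001]}
{"travel":[-0.138, 0.001, -0.11],"rotation":[-0.0, 0.181, -0.0]}
{"travel":[-0.126, 0.001, -0.122],"rotation":[-0.0, 0.181, -0.001]}
{"travel":[-0.114, 0.001, -0.134],"rotation":[-0.0, 0.181, -0.001]}
{"travel":[-0.101, 0.001, -0.144],"rotation":[-0.001, 0.18, -0.0]}
{"travel":[-0.087, 0.002, -0.153],"rotation":[-0.0, 0.181, -0.001]}
{"travel":[-0.072, 0.002, -0.161],"rotation":[-0.001, 0.18, -0.0]}
{"travel":[-0.058, 0.001, -0.167],"rotation":[-0.0, 0.181, -0.001]}
--
```

View pics/d_w.png

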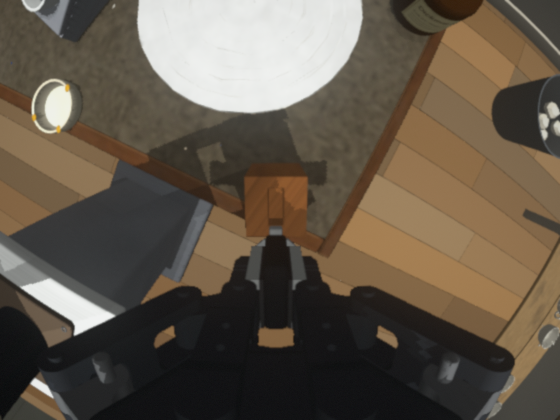

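arm_command:
  steps:
    - {"hand":0,"travel":[-0.147,0,-0.097],"rotation":[0,0.18,0]}
    - {"hand":0,"travel":[-0.138,0,-0.11],"rotation":[0,0.18,0]}
    - {"hand":0,"travel":[-0.126,0,-0.122],"rotation":[0,0.18,0]}
    - {"hand":0,"travel":[-0.114,0,-0.134],"rotation":[0,0.18,0]}
    - {"hand":0,"travel":[-0.101,0,-0.144],"rotation":[0,0.18,0]}
    - {"hand":0,"travel":[-0.087,0,-0.153],"rotation":[0,0.18,0]}
    - {"hand":0,"travel":[-0.06,0,-0.13],"rotation":[0,0.18,0]}
    - {"hand":0,"travel":[-0.02,0,-0.06],"rotation":[0,0.1,0]}
    - {"hand":0,"travel":[0,0,0],"rotation":[0,0,0]}

```text
time: 6.32
eef_pos: [0.5982, 0.0659, 0.2]
tcp_rot: [0.088, 0.701, -0.699, -0.109]
contact_force: [-1.3, -0.2, -0.4]
opening: 0.107
```

Run:
```python
from h import *
st()
s=ctrl.get_state()
p,d=ctrl.read_camera("wrist");cv2.imwrite("pics/e_w.png",p);np.save("pics/e_w.npy",d);np.savez("pics/e_s.npz",**s)
plan([((.6205,.094,.18),down(-197))],maxd=.055)
```

```text
t 6.33 p [0.5982 0.0659 0.2   ] yaw x 164.0 ydir [-0.029  0.006 -1.   ] F [-1.3 -0.2 -0.4] open 0.107 q [-0.06  0.19  1.8   0.01  1.18  1.79]
{"travel":[-0.049, 0.064, -0.113],"rotation":[-0.004, 0.033, 0.058]}
--
```

View pics/e_w.png

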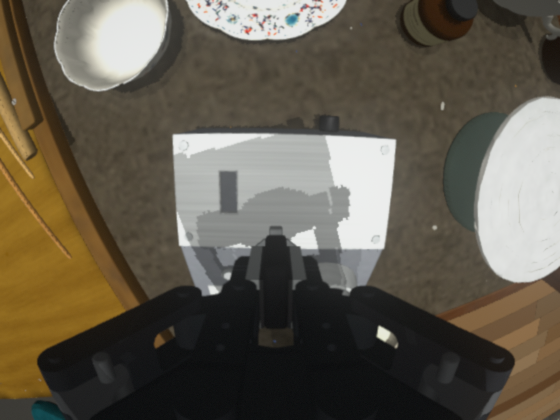

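```bash
cat >> h.py <<'E'
def wray_plane(uv,s,z):
    c=ctrl.camera_params("wrist");uv=np.atleast_2d(uv).astype(float)
    x,y=uv[:,0]-c["cx"],uv[:,1]-c["cy"];r=np.hypot(x,y)+1e-9;th=r/c["fx"]
    r3=np.stack([np.sin(th)*x/r,np.sin(th)*y/r,np.cos(th)],-1)
    E=np.array(c["tool_from_camera"]);T=R.from_quat(s["tcp_rot"]).as_matrix()
    o=T@E[:3,3]+s["eef_pos"];dd=r3@(T@E[:3,:3]).T
    return o+dd*((z-o[2])/dd[:,2])[:,None]
def wslot(pn,s,box,thr):
    img=cv2.imread(pn).astype(int).sum(2);x0,x1,y0,y1=box
    m=np.zeros(img.shape,np.uint8);m[y0:y1,x0:x1]=(img[y0:y1,x0:x1]<thr)
    k,l,stt,ce=cv2.connectedComponentsWithStats(m);i=1+stt[1:,4].argmax()
    v,u=np.nonzero(l==i);P=wray_plane(np.stack([u,v],1),s,.09)
    rr=cv2.minAreaRect((P[:,:2]*1000).astype(np.float32));print("slot",stt[i],rr,P.mean(0)[:2]);return rr
E
python3 - <<'E'
from h import *
s=dict(np.load("pics/e_s.npz"))
img=cv2.imread("pics/e_w.png").astype(int).sum(2);print(img[192,205:255:2])
wslot("pics/e_w.png",s,(205,255,160,225),350)
d=np.load("pics/e_w.npy");W=wcloud(d,s)
q=np.zeros(d.shape,bool);q[125:260,170:400]=1;q&=abs(W[...,2]-.09)<.006
print(cv2.minAreaRect((W[q][:,:2]*1000).astype(np.float32)),np.median(W[q][:,2]))
E
```

```text
[540 537 537 540 541 540 534 432 289 282 281 283 285 285 288 318 431 534
 538 537 539 538 537 536 537]
slot [220 172  17  41 657] ((619.271240234375, 95.11642456054688), (11.952536582946777, 30.234081268310547), 71.95671844482422) [0.61936294 0.09501233]
((601.3731689453125, 58.367095947265625), (161.40835571289062, 99.33659362792969), 73.06978607177734) 0.09134483087287953
```

Run:
```python
from h import *
st()
plan([((.621,.0942,.165),down(162.5))],maxd=.03)
```

```text
t 6.38 p [0.5977 0.0653 0.1998] yaw x 164.0 ydir [-0.03   0.006 -1.   ] F [ 0.4  0.3 -1. ] open 0.106 q [-0.06  0.19  1.8   0.    1.18  1.79]
{"travel":[-0.026, 0.057, -0.057],"rotation":[-0.002, 0.025, 0.029]}
{"travel":[-0.024, 0.058, -0.058],"rotation":[-0.003, 0.025, 0.029]}
--
```

arm_command:
  steps:
    - {"hand":0,"travel":[-0.026,0.057,-0.057],"rotation":[-0.002,0.025,0.029]}
    - {"hand":0,"travel":[-0.024,0.052,-0.054],"rotation":[-0.002,0.025,0.027]}
    - {"hand":0,"travel":[0,0,0],"rotation":[0,0,0]}

```text
time: 6.75
eef_pos: [0.6186, 0.0901, 0.1629]
tcp_rot: [-0.106, -0.698, 0.7, 0.11]
contact_force: [-0.7, -0.8, -0.6]
opening: 0.109
```

Run:
```python
from h import *
st()
plan([((.621,.0942,.150),down(162.5))],maxd=.03)
```

```text
t 6.75 p [0.6186 0.0901 0.1629] yaw x 162.4 ydir [-0.006 -0.002 -1.   ] F [-0.7 -0.8 -0.6] open 0.109 q [-0.02  0.27  1.77 -0.    1.1   1.86]
{"travel":[-0.004, 0.043, -0.016],"rotation":[-0.006, -0.003, 0.01]}
--
```

arm_command:
  steps:
    - {"hand":0,"travel":[-0.004,0.01,-0.014],"rotation":[-0.006,0,0.01]}
    - {"hand":0,"travel":[0,0,0],"rotation":[0,0,0]}

```text
time: 7.0
eef_pos: [0.6205, 0.092, 0.1601]
tcp_rot: [-0.108, -0.699, 0.699, 0.109]
contact_force: [-0.5, -0.7, -0.8]
opening: 0.107
```

Run:
```python
from h import *
s=ctrl.get_state()
p,d=ctrl.read_camera("wrist");cv2.imwrite("pics/f_w.png",p);np.save("pics/f_w.npy",d);np.savez("pics/f_s.npz",**s)
p,d=ctrl.read_camera("side");cv2.imwrite("pics/f_side.png",p);np.save("pics/f_side.npy",d)
cv2.imwrite("pics/f_sc.png",cv2.resize(p[90:240,200:340],None,fx=4,fy=4,interpolation=cv2.INTER_CUBIC))
st()
plan([((.621,.0942,.150),down(162.5))],maxd=.03)
```

```text
t 7.1 p [0.6209 0.092  0.1608] yaw x 162.3 ydir [ 0.001 -0.001 -1.   ] F [ 0.1  0.3 -1.1] open 0.106 q [-0.01  0.28  1.77 -0.    1.09  1.87]
{"travel":[0.002, 0.036, -0.007],"rotation":[-0.001, -0.005, -0.002]}
--
```

View pics/f_w.png

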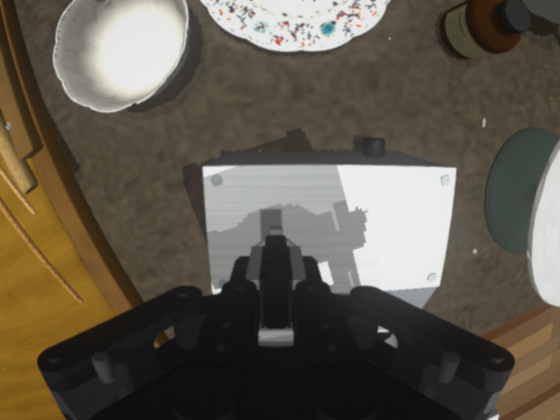

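View pics/f_sc.png

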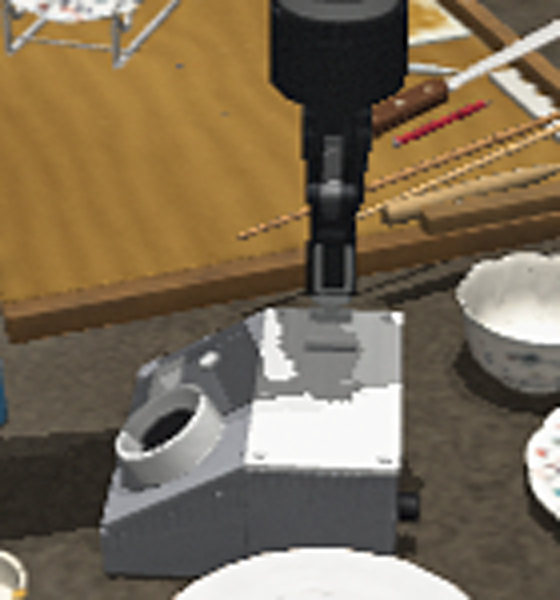

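Run:
```python
from h import *
s=dict(np.load("pics/f_s.npz"))
img=cv2.imread("pics/f_w.png").astype(int).sum(2)
for v in (206,208,210,212,216,220,224,228,232): print(v,img[v,252:292:2])
T=R.from_quat(s["tcp_rot"]).as_matrix()
for v,a,b in((214,260.5,282),(222,260.5,282)):
  pass
for uv in((261,214),(282,214),(271,208.5)):
  P=wray_plane([uv],s,.09)[0];print(uv,P,"tool",T.T@(P-s["eef_pos"]))
cv2.imwrite("pics/f_wc.png",cv2.resize(cv2.imread("pics/f_w.png")[190:350,210:340],None,fx=4,fy=4,interpolation=cv2.INTER_CUBIC))
```

```text
206 [544 545 543 544 541 540 539 525 512 473 447 439 437 432 434 455 437 434
 430 432]
208 [546 547 545 532 488 477 445 413 404 398 398 391 393 391 393 410 431 432
 430 429]
210 [535 519 479 456 365 310 305 297 296 298 297 296 296 296 317 392 430 429
 428 428]
212 [471 447 441 432 356 282 279 279 279 278 278 278 276 279 302 394 435 435
 435 436]
216 [425 428 429 417 346 278 277 274 278 276 274 276 277 276 299 384 421 425
 425 424]
220 [428 427 426 419 351 280 275 274 276 273 279 276 275 276 294 383 423 427
 424 424]
224 [423 421 423 419 355 279 277 277 274 273 270 270 268 268 287 379 422 423
 423 421]
228 [425 425 424 421 352 278 273 276 266 237 237 234 232 231 230 317 416 418
 416 416]
232 [413 416 413 415 353 275 269 269 266 312 341 337 331 323 320 326 410 410
 410 410]
(261, 214) [0.63304223 0.09663372 0.09      ] tool [-0.01056438  0.07008142 -0.00829558]
(282, 214) [0.62916642 0.08452089 0.09      ] tool [-0.01054591  0.07008918  0.0044222 ]
(271, 208.5) [0.63447783 0.08979967 0.09      ] tool [-0.01400558  0.07008469 -0.00221913]
```

View pics/f_wc.png

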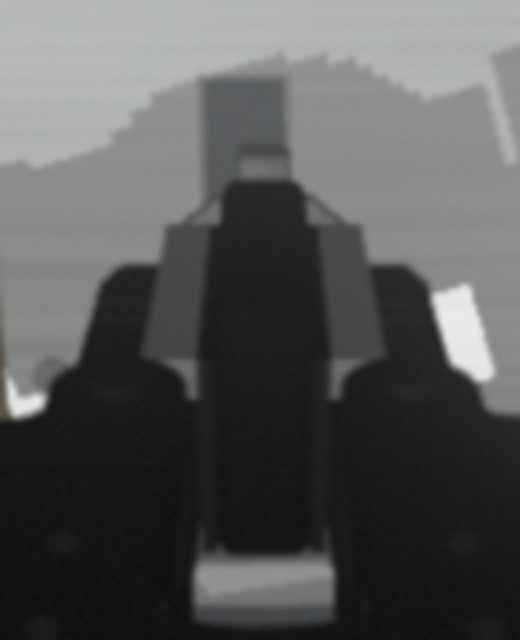

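Run:
```python
from h import *
s=dict(np.load("pics/f_s.npz"))
T=R.from_quat(s["tcp_rot"]).as_matrix()
for uv in((269.5,226.5),(282.5,226.5)):
  P=wray_plane([uv],s,s["eef_pos"][2]-.051)[0];print(uv,P,"tool",T.T@(P-s["eef_pos"]))
```

```text
(269.5, 226.5) [0.62979727 0.09192694 0.10908781] tool [-0.00889783  0.05099716 -0.00281455]
(282.5, 226.5) [0.62761459 0.08511056 0.10908781] tool [-0.0088859   0.05100153  0.00434276]
```

Run:
```python
from h import *
s=dict(np.load("pics/f_s.npz"))
T=R.from_quat(s["tcp_rot"]).as_matrix()
img=cv2.imread("pics/f_w.png").astype(int).sum(2)
print(img[222:240,276])
print(img[320:352,276])
for uv,dz in(((276,228.8),.044),((276,226.5),.051)):
  P=wray_plane([uv],s,s["eef_pos"][2]-dz)[0];print(uv,"tool",T.T@(P-s["eef_pos"]))
d=np.load("pics/f_w.npy");print(np.round(d[222:240,276],4));W=wcloud(d,s)
L=(W-s["eef_pos"])@T
print(np.round(L[222:250:2,276]*1000,1))
print(np.round(L[300:345:4,276]*1000,1))
```

```text
[271 271 268 258 234 222 232 273 308 326 331 319 269 184 128 120 117 116]
[ 65  65  64  69  64  60  60  73 139 236 327 394 427 433 432 425 393 361
 354 346 331 284 232 214 209 185 132  91  67  57  56  51]
(276, 228.8) tool [-0.00992453  0.04399921  0.00075623]
(276, 226.5) tool [-0.00889324  0.05099935  0.00076396]
[0.2826 0.2823 0.2828 0.2832 0.1754 0.1738 0.1715 0.17   0.1696 0.1703
 0.1706 0.1708 0.1713 0.1536 0.1522 0.1521 0.1512 0.1486]
[[ 19.9 150.7   0.9]
 [ 21.7 150.5   0.9]
 [-10.2  47.8   0.8]
 [-10.4  43.9   0.8]
 [-10.   41.7   0.8]
 [ -8.7  42.4   0.8]
 [ -7.4  42.8   0.8]
 [-13.   24.5   0.7]
 [-12.4  23.3   0.7]
 [-12.7  19.7   0.7]
 [-12.9  16.9   0.7]
 [-12.8  14.6   0.7]
 [-12.7  12.6   0.7]
 [-12.4  10.9   0.7]]
[[  1.9  -8.6   0.7]
 [  4.5  -7.4   0.7]
 [  6.1  -8.    0.7]
 [  8.2  -7.7   0.7]
 [  9.7  -8.4   0.7]
 [ 11.7  -8.3   0.7]
 [ 13.7  -8.4   0.7]
 [ 16.7  -7.2   0.7]
 [ 98.5  99.1   0.7]
 [107.5 105.2   0.7]
 [113.9 107.7   0.7]
 [124.9 115.7   0.7]]
```

Run:
```python
from h import *
st()
plan([((.6218,.0943,.150),down(162.3))],maxd=.03)
```

```text
t 7.1 p [0.6209 0.092  0.1608] yaw x 162.3 ydir [ 0.001 -0.001 -1.   ] F [ 0.1  0.3 -1.1] open 0.106 q [-0.01  0.28  1.77 -0.    1.09  1.87]
{"travel":[-0.0, 0.036, -0.008],"rotation":[-0.001, 0.001, -0.002]}
--
```

arm_command:
  steps:
    - {"hand":0,"travel":[0,0.03,-0.008],"rotation":[0,0,-0.002]}
    - {"hand":0,"travel":[0,0,0],"rotation":[0,0,0]}

```text
time: 7.35
eef_pos: [0.6218, 0.0941, 0.152]
tcp_rot: [-0.109, -0.699, 0.699, 0.108]
contact_force: [0.2, -0.5, -0.7]
opening: 0.11
```

Run:
```python
from h import *
s=ctrl.get_state()
p,d=ctrl.read_camera("wrist");cv2.imwrite("pics/g_wc.png",cv2.resize(p[190:350,210:340],None,fx=4,fy=4,interpolation=cv2.INTER_CUBIC))
st()
plan([((.6218,.0943,.135),down(162.3))],maxd=.03)
```

```text
t 7.4 p [0.6223 0.094  0.1526] yaw x 162.3 ydir [ 0.002 -0.    -1.   ] F [ 1.  -1.  -1.2] open 0.108 q [-0.01  0.29  1.77 -0.    1.08  1.87]
{"travel":[0.002, 0.059, -0.0],"rotation":[0.001, 0.001, -0.005]}
--
```

View pics/g_wc.png

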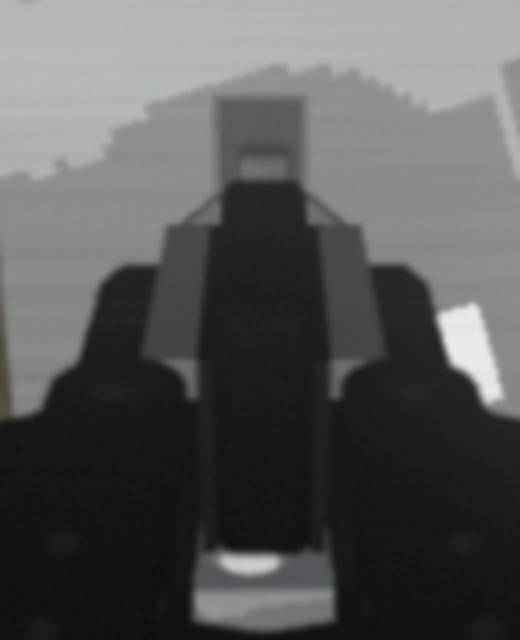

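arm_command:
  steps:
    - {"hand":0,"travel":[0.001,0.03,-0.001],"rotation":[0,0,-0.005]}
    - {"hand":0,"travel":[0,0.025,0],"rotation":[0,0,0]}
    - {"hand":0,"travel":[0,0,0],"rotation":[0,0,0]}

```text
time: 7.78
eef_pos: [0.622, 0.0945, 0.1348]
tcp_rot: [0.108, 0.699, -0.699, -0.109]
contact_force: [0.2, 0.3, -0.3]
opening: 0.105
```

Run:
```python
from h import *
st()
```

```text
t 7.78 p [0.622  0.0945 0.1348] yaw x 162.3 ydir [-0.001  0.    -1.   ] F [ 0.2  0.3 -0.3] open 0.105 q [-0.01  0.31  1.78  0.    1.05  1.87]
```

arm_command:
  steps:
    - {"hand":0,"travel":[0,0.018,0],"rotation":[0,0,0]}
    - {"hand":0,"travel":[0,0.012,0],"rotation":[0,0,0]}
    - {"hand":0,"travel":[0,0.004,0],"rotation":[0,0,0]}

```text
time: 8.15
eef_pos: [0.6222, 0.0945, 0.1243]
tcp_rot: [0.108, 0.699, -0.699, -0.109]
contact_force: [-1.0, -0.5, 3.5]
opening: 0.107
```

Run:
```python
from h import *
st()
p,d=ctrl.read_camera("side");cv2.imwrite("pics/h_sc.png",cv2.resize(p[90:240,200:340],None,fx=4,fy=4,interpolation=cv2.INTER_CUBIC))
```

```text
t 8.15 p [0.6222 0.0945 0.1243] yaw x 162.3 ydir [-0.001  0.    -1.   ] F [-1.  -0.5  3.5] open 0.107 q [-0.01  0.32  1.79  0.    1.03  1.87]
```

View pics/h_sc.png

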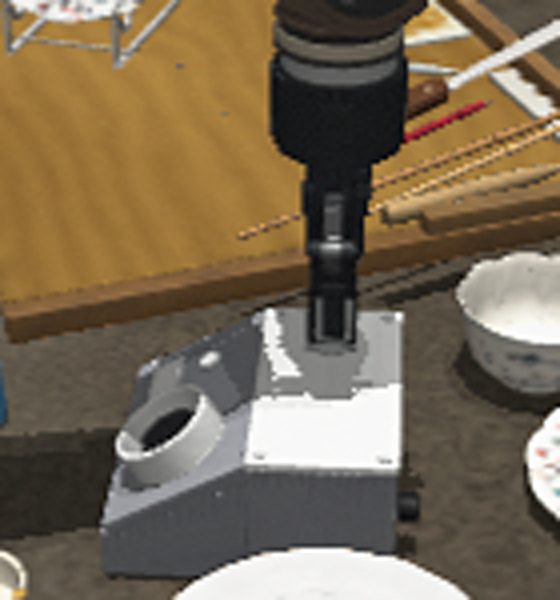

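Run:
```python
from h import *
s=ctrl.get_state();k=np.array([.002,0,.0005]);T0=R.from_quat(s["tcp_rot"]).as_matrix();K=s["eef_pos"]+T0@k
w=[]
for i in range(1,10):
  T=down(162.3+10.2*i);w.append((K-T@k+[0,0,.0002],T))
plan(w,maxa=10.7)
```

```text
{"travel":[0.0, -0.001, -0.001],"rotation":[0.001, -0.339, 0.001]}
--
{"travel":[0.001, 0.0, -0.001],"rotation":[-0.0, -0.34, -0.0]}
--
{"travel":[0.0, 0.0, -0.001],"rotation":[-0.0, -0.34, 0.0]}
--
{"travel":[0.0, 0.0, -0.002],"rotation":[-0.0, -0.34, 0.0]}
--
{"travel":[0.001, 0.0, -0.001],"rotation":[-0.0, -0.34, 0.0]}
--
{"travel":[0.0, 0.0, -0.001],"rotation":[-0.0, -0.34, 0.0]}
--
{"travel":[0.001, 0.0, -0.001],"rotation":[-0.0, -0.34, 0.0]}
--
{"travel":[0.0, 0.0, -0.001],"rotation":[-0.0, -0.34, 0.0]}
--
{"travel":[0.0, 0.0, -0.001],"rotation":[-0.0, -0.34, 0.0]}
--
```

arm_command:
  steps:
    - {"hand":0,"travel":[0,-0.001,-0.001],"rotation":[0,-0.34,0]}
    - {"hand":0,"travel":[0.001,0,-0.001],"rotation":[0,-0.34,0]}
    - {"hand":0,"travel":[0,0,-0.001],"rotation":[0,-0.34,0]}
    - {"hand":0,"travel":[0,0,-0.001],"rotation":[0,-0.34,0]}

```text
time: 8.7
eef_pos: [0.6226, 0.0957, 0.1252]
tcp_rot: [-0.149, 0.691, -0.691, 0.15]
contact_force: [1.4, -0.4, -0.4]
opening: 0.103
```

Run:
```python
from h import *
st();print(ctrl.get_state()["wrist_torque"])
k=np.array([.002,0,.0005]);s=ctrl.get_state();print(s["eef_pos"]+R.from_quat(s["tcp_rot"]).apply(k))
T=down(162.3-180+88+180)
K=np.array([.6222,.0945,.1243])+down(162.3)@k
plan([(K-T@k,T)],maxa=10)
```

```text
t 8.7 p [0.6226 0.0957 0.1252] yaw x -155.5 ydir [ 0.002  0.    -1.   ] F [ 1.4 -0.4 -0.4] open 0.103 q [-0.01  0.32  1.79  0.    1.03  1.14]
[ 0.08722066 -0.04088378 -0.04242609]
[0.62096367 0.0944638  0.12523752]
{"travel":[0.001, 0.001, -0.001],"rotation":[-0.0, -0.306, -0.001]}
{"travel":[0.001, 0.001, -0.001],"rotation":[-0.0, -0.306, -0.0]}
{"travel":[0.001, 0.0, -0.002],"rotation":[-0.001, -0.305, -0.001]}
{"travel":[0.0, 0.001, -0.002],"rotation":[-0.0, -0.306, -0.0]}
{"travel":[0.0, 0.0, -0.001],"rotation":[-0.001, -0.305, -0.001]}
--
```

arm_command:
  steps:
    - {"hand":0,"travel":[0.001,0.001,-0.001],"rotation":[0,-0.306,0]}
    - {"hand":0,"travel":[0.001,0,-0.001],"rotation":[0,-0.306,0]}
    - {"hand":0,"travel":[0,0.001,-0.002],"rotation":[0,-0.306,0]}
    - {"hand":0,"travel":[0,0,-0.001],"rotation":[0,-0.306,0]}
    - {"hand":0,"travel":[0,0,-0.001],"rotation":[0,-0.29,0]}
    - {"hand":0,"travel":[0,0,0],"rotation":[0,0,0]}

```text
time: 9.45
eef_pos: [0.6216, 0.0968, 0.1253]
tcp_rot: [0.411, -0.574, 0.575, -0.414]
contact_force: [-0.2, -1.0, -0.7]
opening: 0.107
```

Run:
```python
from h import *
st();print(ctrl.get_state()["wrist_torque"])
p,d=ctrl.read_camera("wrist");cv2.imwrite("pics/i_w.png",p)
```

```text
t 9.45 p [0.6216 0.0968 0.1253] yaw x -108.7 ydir [ 0.005  0.    -1.   ] F [-0.2 -1.  -0.7] open 0.107 q [-0.01  0.32  1.79  0.    1.03  0.32]
[-0.02009305 -0.01271008 -0.03736467]
```

View pics/i_w.png

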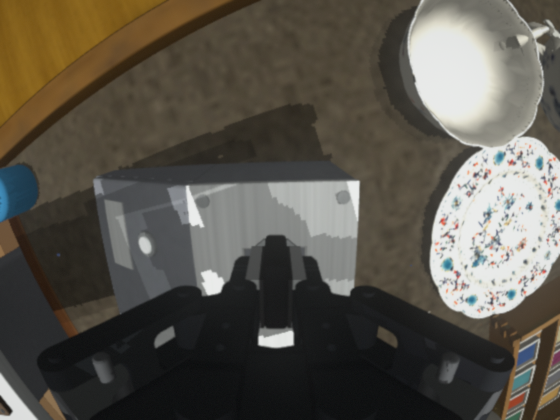

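arm_command:
  steps:
    - {"hand":0,"travel":[0,0.004,0],"rotation":[0,0,0]}
    - {"hand":0,"travel":[0,0.002,0],"rotation":[0,0,0]}
    - {"hand":0.45,"travel":[0,0,0],"rotation":[0,0,0]}
    - {"hand":0.45,"travel":[0,0,0],"rotation":[0,0,0]}
    - {"hand":0.45,"travel":[0,0,0],"rotation":[0,0,0]}
    - {"hand":0.45,"travel":[0,-0.05,0],"rotation":[0,0,0]}
    - {"hand":0.45,"travel":[0,-0.12,0],"rotation":[0,0,0]}
    - {"hand":0.45,"travel":[0,-0.12,0],"rotation":[0,0,0]}
    - {"hand":0.45,"travel":[0,0,0],"rotation":[0,0,0]}

```text
time: 10.62
eef_pos: [0.6221, 0.0967, 0.2165]
tcp_rot: [0.409, -0.574, 0.577, -0.413]
contact_force: [0.3, -0.1, 0.7]
opening: 0.449
```

Run:
```python
from h import *
st();s=ctrl.get_state()
p,d=ctrl.read_camera("wrist");cv2.imwrite("pics/j_w.png",p);W=wcloud(d,s)
q=np.zeros(d.shape,bool);q[150:300,100:380]=1;b=q&(W[...,2]>.115)&(W[...,2]<.14)
print(b.sum(),cv2.minAreaRect((W[b][:,:2]*1000).astype(np.float32)),np.percentile(W[b][:,2],[5,50,95]))
```

```text
t 10.62 p [0.6221 0.0967 0.2165] yaw x -108.9 ydir [ 0.008  0.    -1.   ] F [ 0.3 -0.1  0.7] open 0.449 q [-0.01  0.22  1.73  0.    1.18  0.32]
717 ((620.1956787109375, 95.77666473388672), (29.937408447265625, 9.635194778442383), 70.55086517333984) [0.12215202 0.13205368 0.13326323]
```

View pics/j_w.png

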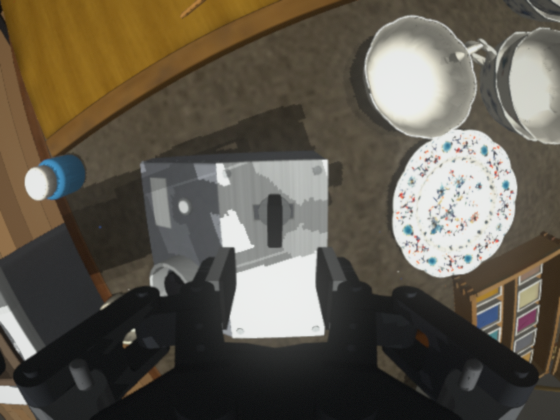

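```bash
cat >> h.py <<'E'
yaw=np.radians(-17.3);EX=np.array([np.cos(yaw),np.sin(yaw),0]);EY=np.array([-np.sin(yaw),np.cos(yaw),0]);EZ=np.array([0,0,1.])
N=-.5*EX+np.sqrt(.75)*EZ
TB=np.stack([-EY,-N,np.cross(-EY,-N)],1)
M0=np.array([.508,.048,.0855])
E
python3 - <<'E'
from h import *
print(TB,N,M0+.1*N)
plan([(M0+.1*N,TB)],maxd=.05)
E
```

```text
[[-0.29737487  0.4773804   0.82684711]
 [-0.9547608  -0.14868744 -0.2575342 ]
 [-0.         -0.8660254   0.5       ]] [-0.4773804   0.14868744  0.8660254 ] [0.46026196 0.06286874 0.17210254]
{"travel":[0.07, 0.034, -0.118],"rotation":[0.248, -0.014, 0.003]}
{"travel":[0.069, 0.019, -0.121],"rotation":[0.248, -0.014, 0.003]}
{"travel":[0.069, 0.003, -0.124],"rotation":[0.248, -0.013, 0.003]}
{"travel":[0.068, -0.013, -0.123],"rotation":[0.249, -0.014, 0.002]}
--
```

arm_command:
  steps:
    - {"hand":0,"travel":[0.07,0.034,-0.118],"rotation":[0.248,-0.014,0.003]}
    - {"hand":0,"travel":[0.069,0.019,-0.121],"rotation":[0.248,-0.014,0.003]}
    - {"hand":0,"travel":[0.069,0.003,-0.124],"rotation":[0.248,-0.014,0.003]}
    - {"hand":0,"travel":[0.06,-0.013,-0.11],"rotation":[0.24,-0.014,0.003]}
    - {"hand":0,"travel":[0,0,0],"rotation":[0,0,0]}

```text
time: 11.3
eef_pos: [0.4534, 0.0628, 0.1578]
tcp_rot: [0.301, -0.404, 0.696, -0.511]
contact_force: [0.4, 0.8, -0.5]
opening: 0.001
```

Run:
```python
from h import *
st();s=ctrl.get_state();np.savez("pics/k_s.npz",**s)
p,d=ctrl.read_camera("wrist");cv2.imwrite("pics/k_w.png",p);np.save("pics/k_w.npy",d)
plan([(M0+.045*N,TB)],maxd=.03)
```

```text
t 11.3 p [0.4534 0.0628 0.1578] yaw x -107.2 ydir [ 0.468 -0.15  -0.871] F [ 0.4  0.8 -0.5] open 0.001 q [-0.01 -0.31  2.41 -0.28  0.56  0.48]
{"travel":[-0.002, 0.079, 0.013],"rotation":[0.003, 0.003, 0.002]}
{"travel":[-0.002, 0.078, 0.013],"rotation":[0.004, 0.004, 0.002]}
--
```

View pics/k_w.png

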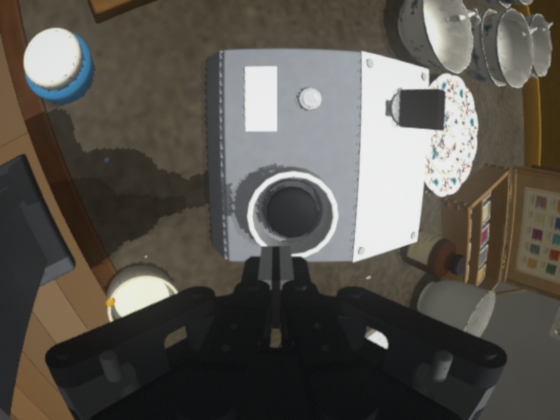

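Run:
```python
from h import *
from scipy.optimize import least_squares
s=dict(np.load("pics/k_s.npz"));d=np.load("pics/k_w.npy");W=wcloud(d,s)
O=np.array([.6087,.056,.09])-.0425*EX;t=np.sqrt(.75)*EX+.5*EZ
D=W-O;a,b,h=D@t,D@EY,D@N
img=cv2.imread("pics/k_w.png").min(2)
q=np.zeros(d.shape,bool);q[165:262,240:345]=1
sl=np.zeros(d.shape,bool);sl[80:160,285:300]=1;sl[140:165,235:350]=1
print("slope h",np.median(h[sl]))
r=q&(img>215);print(r.sum(),np.percentile(h[r],[10,50,90]))
r&=abs(h-np.median(h[r]))<.004
v,u=np.nonzero(r)
A,B=a[r],b[r]
f=least_squares(lambda p:np.hypot(A-p[0],B-p[1])-p[2],[-.047,-.036,.029],loss="soft_l1",f_scale=.002);print(f.x)
hm=np.median(h[r]);Mw=O+f.x[0]*t+f.x[1]*EY+hm*N
T=R.from_quat(s["tcp_rot"]).as_matrix()
print("M",Mw,"tool",T.T@(Mw-s["eef_pos"]),"M0 tool",T.T@(M0-s["eef_pos"]))
c=np.zeros(d.shape,bool);c[200:222,280:305]=1;print("cap h rel mouth",np.percentile(h[c],[10,50,90])-hm)
e=cv2.fitEllipse(np.stack([u,v],1).astype(np.float32));print(e)
```

```text
slope h 0.0019847935151460264
854 [0.02303046 0.02380094 0.02464558]
[-0.04902286 -0.03630548  0.02872433]
M [0.50543148 0.05013883 0.08609778] tool [-0.00371816  0.08868469  0.01135098] M0 tool [-0.00243789  0.09072866  0.01374103]
cap h rel mouth [-0.00647046 -0.00567353 -0.00484589]
((292.59759521484375, 214.76124572753906), (81.97703552246094, 85.71522521972656), 82.08570098876953)
```

Run:
```python
from h import *
M=np.array([.506,.0495,.0858])
plan([(M+.034*N,TB)],maxd=.03)
```

```text
{"travel":[-0.003, 0.094, 0.01],"rotation":[0.003, 0.003, 0.002]}
{"travel":[-0.003, 0.095, 0.01],"rotation":[0.004, 0.004, 0.002]}
--
```

arm_command:
  steps:
    - {"hand":0,"travel":[-0.003,0.094,0.01],"rotation":[0.003,0.003,0.002]}
    - {"hand":0,"travel":[-0.003,0.085,0.01],"rotation":[0.003,0.003,0.002]}
    - {"hand":0,"travel":[0,0,0],"rotation":[0,0,0]}

```text
time: 11.72
eef_pos: [0.4952, 0.0546, 0.1213]
tcp_rot: [0.294, -0.401, 0.698, -0.515]
contact_force: [0.6, -0.1, -0.2]
opening: 0.005
```

Run:
```python
from h import *
st();s=ctrl.get_state()
p,d=ctrl.read_camera("wrist");cv2.imwrite("pics/l_w.png",p)
p,d=ctrl.read_camera("side");cv2.imwrite("pics/l_sc.png",cv2.resize(p[90:240,200:340],None,fx=4,fy=4,interpolation=cv2.INTER_CUBIC))
M=np.array([.506,.0495,.0858]);T=R.from_quat(s["tcp_rot"]).as_matrix()
print("M in tool",T.T@(M-s["eef_pos"]))
```

```text
t 11.72 p [0.4952 0.0546 0.1213] yaw x -107.3 ydir [ 0.484 -0.148 -0.862] F [ 0.6 -0.1 -0.2] open 0.005 q [-0.03 -0.13  2.36 -0.33  0.42  0.53]
M in tool [ 0.00173849  0.03656687 -0.00778134]
```

View pics/l_w.png

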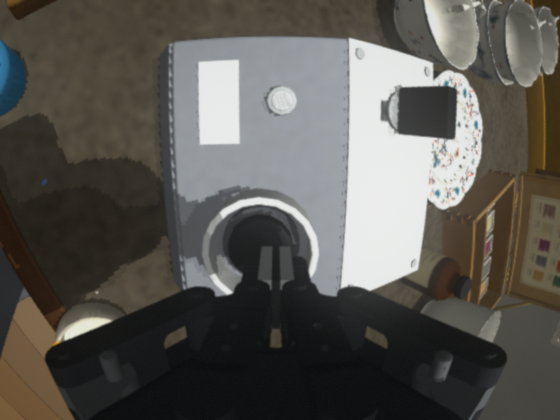

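View pics/l_sc.png

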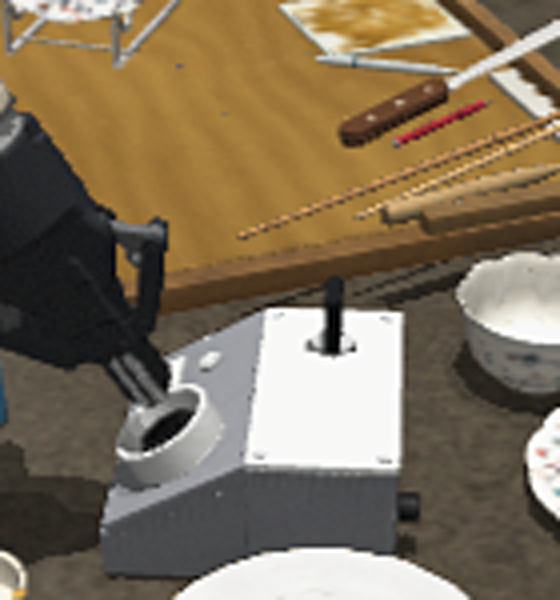

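arm_command:
  steps:
    - {"hand":0,"travel":[0.006,0.005,-0.024],"rotation":[0,0,0]}
    - {"hand":0,"travel":[0,0,0],"rotation":[0,0,0]}

```text
time: 12.08
eef_pos: [0.4899, 0.055, 0.1192]
tcp_rot: [0.292, -0.399, 0.699, -0.516]
contact_force: [-0.3, -1.0, -1.1]
opening: 0.004
```

Run:
```python
from h import *
st();s=ctrl.get_state()
p,d=ctrl.read_camera("wrist");cv2.imwrite("pics/m_w.png",p)
M=np.array([.506,.0495,.0858]);T=R.from_quat(s["tcp_rot"]).as_matrix()
print("M in tool",T.T@(M-s["eef_pos"]))
plan([(M+.032*N,TB)])
```

```text
t 12.07 p [0.4899 0.055  0.1192] yaw x -107.2 ydir [ 0.489 -0.148 -0.86 ] F [-0.3 -1.  -1.1] open 0.004 q [-0.03 -0.14  2.37 -0.33  0.41  0.54]
M in tool [ 0.00059152  0.03744229 -0.00241417]
{"travel":[0.002, 0.019, -0.009],"rotation":[-0.026, -0.002, -0.008]}
--
```

View pics/m_w.png

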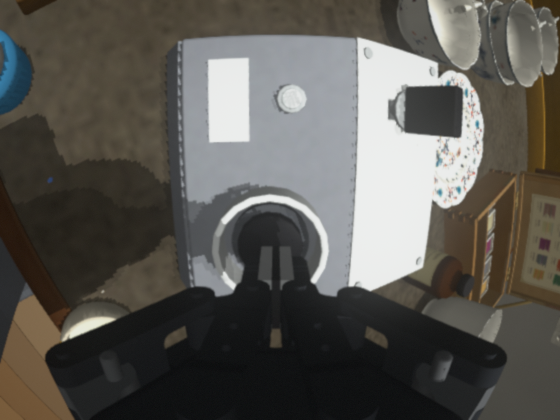

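arm_command:
  steps:
    - {"hand":0,"travel":[0.002,0.025,-0.009],"rotation":[-0.026,0,-0.008]}
    - {"hand":0,"travel":[0,0.01,0],"rotation":[0,0,0]}
    - {"hand":0,"travel":[0,0,0],"rotation":[0,0,0]}

```text
time: 12.5
eef_pos: [0.4935, 0.0536, 0.1095]
tcp_rot: [0.296, -0.403, 0.698, -0.513]
contact_force: [-0.0, 0.5, -0.1]
opening: 0.001
```

```bash
cat >> h.py <<'E'
def bt():
    st();s=ctrl.get_state();M=np.array([.506,.0495,.0858]);T=R.from_quat(s["tcp_rot"]).as_matrix()
    m=T.T@(M-s["eef_pos"]);print("M in tool mm",np.round(m*1000,1),"tip below mouth mm",round(25-m[1]*1000,1),"axial F",round(float(s["contact_force"]@N),1),"y.N",T[:,1]@N)
E
python3 -c "
from h import *
bt()"
```

```text
t 12.5 p [0.4935 0.0536 0.1095] yaw x -107.4 ydir [ 0.478 -0.148 -0.866] F [-0.   0.5 -0.1] open 0.001 q [-0.04 -0.11  2.36 -0.34  0.4   0.55]
M in tool mm [ 0.2 27.1 -0.5] tip below mouth mm -2.1 axial F 0.1 y.N -0.999999702610935
```

Aligned. Feeling down for the cap.

arm_command:
  steps:
    - {"hand":0,"travel":[0,0.012,0],"rotation":[0,0,0]}
    - {"hand":0,"travel":[0,0.008,0],"rotation":[0,0,0]}

```text
time: 12.75
eef_pos: [0.4967, 0.0526, 0.1041]
tcp_rot: [0.296, -0.403, 0.698, -0.513]
contact_force: [0.4, -0.4, 0.4]
opening: -0.002
```

```bash
python3 -c "
from h import *
bt()"
```

```text
t 12.75 p [0.4967 0.0526 0.1041] yaw x -107.3 ydir [ 0.478 -0.148 -0.866] F [ 0.4 -0.4  0.4] open -0.002 q [-0.04 -0.09  2.36 -0.35  0.39  0.56]
M in tool mm [ 0.2 20.8 -0.7] tip below mouth mm 4.2 axial F 0.0 y.N -0.9999994918067749
```

arm_command:
  steps:
    - {"hand":0,"travel":[0,0.008,0],"rotation":[0,0,0]}

```text
time: 12.88
eef_pos: [0.4979, 0.0522, 0.1018]
tcp_rot: [0.296, -0.403, 0.698, -0.513]
contact_force: [0.2, 0.0, -1.4]
opening: -0.001
```

```bash
python3 -c "
from h import *
bt()"
```

```text
t 12.88 p [0.4979 0.0522 0.1018] yaw x -107.3 ydir [ 0.478 -0.148 -0.866] F [ 0.2  0.  -1.4] open -0.001 q [-0.04 -0.08  2.36 -0.36  0.38  0.56]
M in tool mm [ 0.2 18.2 -0.6] tip below mouth mm 6.8 axial F -1.3 y.N -0.9999995716442444
```

arm_command:
  steps:
    - {"hand":0,"travel":[0,0.007,0],"rotation":[0,0,0]}

```text
time: 13.0
eef_pos: [0.499, 0.0519, 0.1]
tcp_rot: [0.296, -0.403, 0.698, -0.513]
contact_force: [-3.0, 0.8, 3.7]
opening: 0.0
```

```bash
python3 -c "
from h import *
bt()"
```

```text
t 13.0 p [0.499  0.0519 0.1   ] yaw x -107.4 ydir [ 0.478 -0.148 -0.866] F [-3.   0.8  3.7] open 0.0 q [-0.04 -0.08  2.35 -0.36  0.38  0.57]
M in tool mm [ 0.2 16.  -0.7] tip below mouth mm 9.0 axial F 4.8 y.N -0.9999997306233198
```

arm_command:
  steps:
    - {"hand":0,"travel":[0,0.008,0],"rotation":[0,0,0]}

```text
time: 13.12
eef_pos: [0.5001, 0.0516, 0.0979]
tcp_rot: [0.296, -0.403, 0.698, -0.513]
contact_force: [-4.6, 0.3, 3.1]
opening: -0.002
```

```bash
python3 -c "
from h import *
bt()"
```

```text
t 13.12 p [0.5001 0.0516 0.0979] yaw x -107.4 ydir [ 0.478 -0.149 -0.866] F [-4.6  0.3  3.1] open -0.002 q [-0.04 -0.07  2.35 -0.36  0.37  0.57]
M in tool mm [ 0.2 13.6 -0.6] tip below mouth mm 11.4 axial F 4.9 y.N -0.9999999086435089
```

arm_command:
  steps:
    - {"hand":0,"travel":[0,0.008,0],"rotation":[0,0,0]}

```text
time: 13.25
eef_pos: [0.5012, 0.0512, 0.0958]
tcp_rot: [0.296, -0.403, 0.698, -0.513]
contact_force: [-4.6, 0.9, 4.6]
opening: 0.003
```

```bash
python3 -c "
from h import *
bt()"
```

```text
t 13.25 p [0.5012 0.0512 0.0958] yaw x -107.4 ydir [ 0.478 -0.149 -0.866] F [-4.6  0.9  4.6] open 0.003 q [-0.04 -0.06  2.35 -0.37  0.37  0.57]
M in tool mm [ 0.2 11.2 -0.6] tip below mouth mm 13.8 axial F 6.3 y.N -0.9999999708797792
```

arm_command:
  steps:
    - {"hand":0,"travel":[0,0.004,0],"rotation":[0,0,0]}

```text
time: 13.38
eef_pos: [0.5018, 0.051, 0.0948]
tcp_rot: [0.296, -0.403, 0.698, -0.513]
contact_force: [-6.2, 0.7, 8.1]
opening: 0.003
```

```bash
python3 -c "
from h import *
bt()"
```

```text
t 13.38 p [0.5018 0.051  0.0948] yaw x -107.4 ydir [ 0.477 -0.149 -0.866] F [-6.2  0.7  8.1] open 0.003 q [-0.04 -0.06  2.35 -0.37  0.36  0.58]
M in tool mm [ 0.2 10.  -0.7] tip below mouth mm 15.0 axial F 10.0 y.N -0.9999999906123924
```

arm_command:
  steps:
    - {"hand":0,"travel":[0,0.002,0],"rotation":[0,0,0]}

```text
time: 13.5
eef_pos: [0.502, 0.051, 0.0948]
tcp_rot: [0.296, -0.403, 0.698, -0.513]
contact_force: [-14.0, 3.2, 15.8]
opening: -0.004
```

```bash
python3 -c "
from h import *
bt()"
```

```text
t 13.5 p [0.502  0.051  0.0948] yaw x -107.4 ydir [ 0.477 -0.149 -0.866] F [-14.    3.2  15.8] open -0.004 q [-0.04 -0.06  2.35 -0.37  0.36  0.58]
M in tool mm [ 0.3  9.9 -0.8] tip below mouth mm 15.1 axial F 20.8 y.N -0.9999995428225622
```

arm_command:
  steps:
    - {"hand":0,"travel":[0,0.001,0],"rotation":[0,0,0]}
    - {"hand":0,"travel":[0,0.001,0],"rotation":[0,0,0]}

```text
time: 13.75
eef_pos: [0.5019, 0.0511, 0.0949]
tcp_rot: [0.297, -0.403, 0.698, -0.512]
contact_force: [-6.0, -0.2, 6.3]
opening: -0.0
```

```bash
python3 -c "
from h import *
bt()"
```

```text
t 13.75 p [0.5019 0.0511 0.0949] yaw x -107.4 ydir [ 0.476 -0.15  -0.867] F [-6.  -0.2  6.3] open -0.0 q [-0.04 -0.06  2.35 -0.37  0.37  0.58]
M in tool mm [ 0.3 10.1 -0.7] tip below mouth mm 14.9 axial F 8.3 y.N -0.99999749797632
```

arm_command:
  steps:
    - {"hand":0,"travel":[0,0.002,0],"rotation":[0,0,0]}
    - {"hand":0,"travel":[0,0.0015,0],"rotation":[0,0,0]}

```text
time: 14.0
eef_pos: [0.5019, 0.0511, 0.0948]
tcp_rot: [0.297, -0.403, 0.698, -0.512]
contact_force: [-8.3, 1.8, 10.6]
opening: 0.003
```

```bash
python3 -c "
from h import *
bt()"
```

```text
t 14.0 p [0.5019 0.0511 0.0948] yaw x -107.4 ydir [ 0.475 -0.151 -0.867] F [-8.3  1.8 10.6] open 0.003 q [-0.04 -0.06  2.35 -0.37  0.37  0.58]
M in tool mm [ 0.3 10.  -0.7] tip below mouth mm 15.0 axial F 13.4 y.N -0.9999929292310505
```

Good, about 13 N on the stop. Hold about 1.9 s.

arm_command:
  steps:
    - {"hand":0,"travel":[0,0.0015,0],"rotation":[0,0,0]}
    - {"hand":0,"travel":[0,0.0015,0],"rotation":[0,0,0]}
    - {"hand":0,"travel":[0,0.0015,0],"rotation":[0,0,0]}
    - {"hand":0,"travel":[0,0.0015,0],"rotation":[0,0,0]}

```text
time: 14.5
eef_pos: [0.502, 0.0511, 0.0949]
tcp_rot: [0.298, -0.403, 0.698, -0.511]
contact_force: [-8.5, 1.6, 9.6]
opening: -0.001
```

```bash
python3 -c "
from h import *
bt()"
```

```text
t 14.5 p [0.502  0.0511 0.0949] yaw x -107.5 ydir [ 0.473 -0.152 -0.868] F [-8.5  1.6  9.6] open -0.001 q [-0.04 -0.06  2.35 -0.38  0.37  0.58]
M in tool mm [ 0.3 10.  -0.8] tip below mouth mm 15.0 axial F 12.6 y.N -0.9999797092753246
```

arm_command:
  steps:
    - {"hand":0,"travel":[0,0.0017,0],"rotation":[0,0,0]}
    - {"hand":0,"travel":[0,0.0017,0],"rotation":[0,0,0]}
    - {"hand":0,"travel":[0,0.0017,0],"rotation":[0,0,0]}
    - {"hand":0,"travel":[0,0.0017,0],"rotation":[0,0,0]}
    - {"hand":0,"travel":[0,0.0017,0],"rotation":[0,0,0]}
    - {"hand":0,"travel":[0,0.0017,0],"rotation":[0,0,0]}
    - {"hand":0,"travel":[0,0.0017,0],"rotation":[0,0,0]}
    - {"hand":0,"travel":[0,0.0017,0],"rotation":[0,0,0]}
    - {"hand":0,"travel":[0,0.0017,0],"rotation":[0,0,0]}
    - {"hand":0,"travel":[0,0.0017,0],"rotation":[0,0,0]}

```text
time: 15.75
eef_pos: [0.5022, 0.0512, 0.0949]
tcp_rot: [0.301, -0.404, 0.699, -0.508]
contact_force: [-9.1, 3.2, 9.6]
opening: 0.001
```

```bash
python3 -c "
from h import *
bt()"
```

```text
t 15.75 p [0.5022 0.0512 0.0949] yaw x -107.6 ydir [ 0.467 -0.157 -0.87 ] F [-9.1  3.2  9.6] open 0.001 q [-0.04 -0.05  2.34 -0.39  0.38  0.59]
M in tool mm [ 0.4 10.  -0.9] tip below mouth mm 15.0 axial F 13.1 y.N -0.9999057677031356
```

arm_command:
  steps:
    - {"hand":0,"travel":[0,-0.03,0],"rotation":[0,0,0]}
    - {"hand":0,"travel":[0,-0.08,0],"rotation":[0,0,0]}
    - {"hand":0,"travel":[0,-0.1,0.02],"rotation":[0,0,0]}
    - {"hand":0,"travel":[0,-0.1,0.1],"rotation":[0,0,0]}
    - {"hand":0,"travel":[0,0,0],"rotation":[0,0,0]}

```text
time: 16.38
eef_pos: [0.4882, 0.0567, 0.196]
tcp_rot: [0.3, -0.404, 0.698, -0.509]
contact_force: [0.2, 0.3, 0.2]
opening: -0.004
```

Run:
```python
from h import *
bt();s=ctrl.get_state()
p,d=ctrl.read_camera("wrist");cv2.imwrite("pics/n_w.png",p);W=wcloud(d,s)
p2,d2=ctrl.read_camera("side");cv2.imwrite("pics/n_side.png",p2)
W2=cloud("side",d2);q=(np.hypot(W2[...,0]-.62,W2[...,1]-.095)<.03)&(W2[...,2]>.105)&(W2[...,2]<.145)
print("key side",q.sum(),cv2.minAreaRect((W2[q][:,:2]*1000).astype(np.float32)),W2[q][:,2].max())
O=np.array([.6087,.056,.09])-.0425*EX;t=np.sqrt(.75)*EX+.5*EZ
for nm,w,im in(("wrist",W,p),("side",W2,p2)):
  D=w-O;a,b,h=D@t,D@EY,D@N
  c=(np.hypot(a+.048,b+.0363)<.014)&(h>0)&(h<.03)&(im.max(2)<90);print(nm,"cap h",c.sum(),np.percentile(h[c],[10,50,90]) if c.sum() else 0)
for t_ in("jar","dish","bottle"):
  m=ctrl.masks_of("side",t_)
  if m: r=m[0]["region"];print(t_,m[0]["score"],np.round(np.median(W2[r],0),3))
```

```text
t 16.38 p [0.4882 0.0567 0.196 ] yaw x -107.5 ydir [ 0.468 -0.156 -0.87 ] F [0.2 0.3 0.2] open -0.004 q [-0.02 -0.28  2.31 -0.25  0.62  0.45]
M in tool mm [  0.6 105.3 -37.8] tip below mouth mm -80.3 axial F 0.1 y.N -0.9999263235320576
key side 67 ((621.256103515625, 93.67930603027344), (31.66350746154785, 9.770844459533691), 72.85344696044922) 0.1343939200187952
wrist cap h 1054 [0.01717976 0.0180395  0.01886883]
side cap h 49 [0.01519428 0.01612527 0.01699861]
jar 0.73 [0.4   0.179 0.043]
dish 0.92 [0.386 0.009 0.012]
bottle 0.86 [ 0.713 -0.14   0.055]
```

View pics/n_w.png

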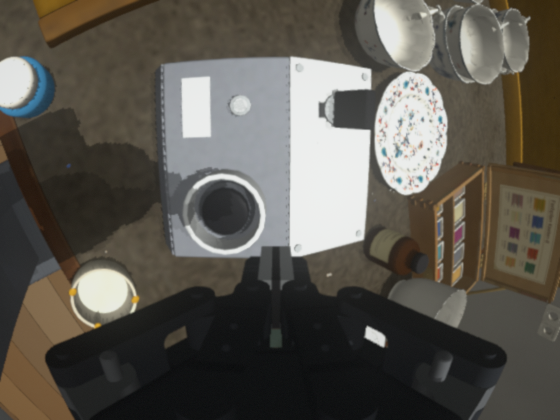

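View pics/n_side.png

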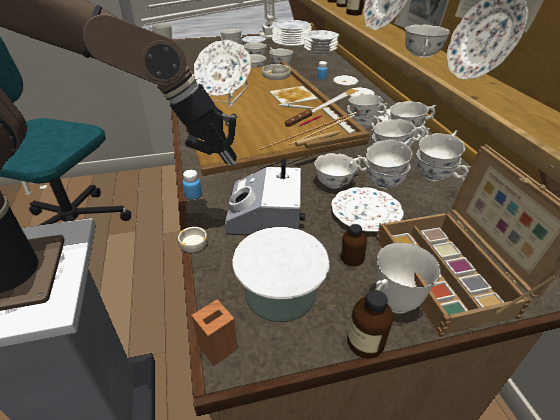

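```bash
python3 -c "
from h import *
st();ctrl.sign_off()"
```

```text
t 16.62 p [0.4842 0.0568 0.1892] yaw x -107.6 ydir [ 0.457 -0.156 -0.876] F [-0.6  0.8  0.1] open -0.0 q [-0.02 -0.27  2.32 -0.25  0.62  0.45]
the job is handed in; nothing more can be done
```

The key is locked in the console's slot and the start button has been pressed, held and released. I handed the job in at 16.6 s; it gives no verdict, so the checks below are my own.

- **Key:** I took it from the stand, put it through the slot until the flange met the plate (3.5 N), turned it about 89° and let go. After release the wrist camera put it 1–2 mm from the slot's centre at about 88° to the slot. The side camera agreed to within 2–3 mm and gave about 90°. Its top read 132–134 mm against an expected 131 mm for a seated key. The wrist camera had read the key about 1 mm high in the stand too, so I took it as seated.
- **Button:** The fingers met the cap about 7 mm below the ring's mouth and it stopped 8 mm further in. I held it there for at least 2 s at roughly 8–13 N, with a highest reading of 20.8 N. The side camera then showed the cap back at its starting height, to about 0.1 mm. The wrist and side cameras differ by about 2 mm on the cap's absolute height, so I relied on the side camera's before-and-after comparison.
- **Surroundings:** The jar, dish and bottle measured within about 2 mm of where they started. At the end the hand was clear of everything and the contact force was near zero.

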